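# Fetch a primed panel from the magazine behind the painter's things

### The job

Three painter's things (muller, dropper bottle, black jar) stand in front of the wooden magazine and block its mouth. First stand all three in the low-rimmed tray on the side stand; then pull the bottom panel, whose end sticks out, straight out of the magazine and lay it flat on the cork pad, centred and lengthwise along it, leaving the other panels in the magazine; last, stand each of the three things back upright on the very spot where it stood at the start. Leave the tape roll and the charcoal box alone.

Things in the scene. Friction and masses are not known exactly. Their poses are not given: they have to be found in the camera images.
- muller: Glass muller with a brown turned wooden handle, standing upright, 60 mm across the base and 104 mm tall, about 0.32 kg. Origin: centre of its underside, z up. The handle from z = 36 to 104 mm is round, at most 42 mm thick; grip it from above near z = 85 mm. Its yaw does not matter.
- dropper: Small amber dropper bottle with a black pipette top, standing upright, 34 mm across and 102 mm tall, about 0.07 kg. Origin: centre of its underside, z up. The body, 32 mm thick, reaches to z = 70 mm, with a 24 mm collar to 77 mm and a 13 mm pipette bulb above; grip the body near z = 50 mm. Its yaw does not matter.
- jar: Small black jar with a grey lid (lid fixed), standing upright, 42 mm thick, 68 mm tall, about 0.06 kg. Origin: centre of its underside, z up; grip near z = 48 mm. Its yaw does not matter.
- panel: The bottom one of three alike loose panels in the magazine, white-primed wood, 100 mm (x) x 50 mm (y) x 8 mm (z), 40 g. Origin: centre of its underside. At the start it lies on the magazine floor, 15 mm above the table, and some 28 to 36 mm of its -x end sticks out of the mouth, free beneath; grip this end from above across its 50 mm width. It must slide about 75 mm along the magazine's -x before it is clear and can be lifted.
- panel_top: The top one of the three panels, same size, seen from above in the magazine; origin: centre of its underside. The two upper panels, held back by the front wall, stay behind and drop as the bottom one is pulled out.
- magazine: Fixed wooden hopper, open at the top, 114 mm (x) x 68 mm (y) x 45 mm high. Origin: centre of its underside, on the table; its -x side (roughly towards the robot) is the mouth, a slot 11 mm high over the floor at 15 mm, for one panel at a time. Inside width 56 mm for the 50 mm panels. The three things stand in a row along its y, about 150 mm from the origin towards -x and some 70 mm apart, in any order.
- side_tray: Fixed dark wooden tray with a low rim, 270 mm (x) x 100 mm (y), rim 14 mm high, walls and floor 4 mm thick, on a low light-wood stand to the robot's right. Origin: centre of its underside, on the stand's top, which is 95 mm above the table and 290 x 300 mm. Its x, the long direction, runs roughly along the robot's left-right. Long enough for the three things in a row along x, 85 mm apart.
- pad: Fixed flat cork pad, 112 mm (x) x 62 mm (y) x 4 mm, on the same stand, its centre about 138 mm from the tray's, either beyond the tray or between tray and robot. Origin: centre of its underside, on the stand's top, 95 mm above the table; its x, the long direction, points roughly away from the robot.
- tape_roll: Bystander: roll of masking tape lying flat, 104 mm across, 25 mm high. Origin: centre of its underside. Leave it.
- charcoal_box: Bystander: flat card box, 115 x 60 x 23 mm. Origin: centre of its underside. Leave it.

How it is judged:
By the outcome, as a careful person would: the job done as asked, in the order asked, and still so for the second after the job is handed in, with the robot touching nothing.
It also fails if it takes over 147 s, if anything falls off the work surface, if the arm or the gripper's body presses on something with over 40 N, if the wrist force passes 120 N, or if a joint passes its speed limit or range.

### The arm

A 6-joint arm with a two-finger parallel gripper is mounted at the origin on a cart in front of the work surface, level with it; the furniture and walls round the work are solid. World frame = base frame: x ahead of the robot, y to its left, z up, the work surface at z = 0. Lengths are in m, angles in rad, forces in N, time in s.
With the tool pointing down it reaches from about 0.425 to 1.125 m from the base axis. Payload 14.9 kg.
Tool frame: the origin (TCP) lies midway between the tips of the shut fingers; the grasp point (between the pads) lies 19 mm behind it; z points along the fingers, y is the line along which they close (so a half turn about z gives the same grasp; the last joint's range is limited). The gripper opens to 91 mm and grips with 3 to 60 N. Pads are 32 mm wide; open, the fingers measure 118 mm over their backs; the gripper's body (76 mm by 178 mm) begins 60 mm behind the grasp point.
Start: joints at [-1.363, 0.379, 1.734, -0, 1.028, -0.033], TCP at [0.167, -0.68, 0.214] pointing down, gripper open.
Joint ranges: [-2.77, 2.77], [-0.74, 2.19], [0, 2.66], [-1.06, 4.2], [0.31, 2.87], [-3.08, 3.08]. Speed limits (rad/s): [1.89, 1.89, 2.39, 3.14, 3.14, 3.14].

### API

Orientations are given as a unit quaternion [w, x, y, z].
In Python, from station import sense, read_camera, hand_in, search_frame gives the robot as it stands. The module is installed in compiled form; this text tells all that it offers.
- The arm moves only by the tool arm_command, never from a script. Its argument "targets" is a list of rows, each a list of 7 numbers: the opening, from -1 (shut) to 1 (fully open), then the shift along the tool's x, y, z in m, then the turn, a rotation vector about the tool's x, y, z in rad. A call has 1 to 5 rows; each row shifts and turns the commanded pose from where the row before left it, along the tool's axes as they then stand; what a row does not reach is not made up. A row lasts 1/12 s, in which the tool goes at most 41.7 mm and 7.16 degrees, less where a joint would pass 70% of its speed; a pose out of reach is approached as far as the arm can. A call with a gripper value outside its range is refused whole. The fingers move at their own pace and stop on an object; the grip force is fixed at half the most. Time passes only in rows, so rows that do not move let the fingers close. It gives the time, the measured TCP pose, the force, the opening and the grip force at its end, in the units of the state.
- sense(): the state, without advancing time (a new reading comes with each control period).
- read_camera(name): name is "side" or "top" or "wrist"; returns a dict with "frame" (420x560x3 uint8, red, green, blue), "z_map" (420x560 float32, m along the optical axis (not along the pixel's ray), 0 where there is no reading), "camera_matrix" (3x3 intrinsics, pixels), "pose" (4x4, takes a point from camera to world coordinates). Camera axes: x right, y down, z forward; pixel columns grow to the right and rows downward; lengths in m; the calibration is good to about 2 mm. A picture is of the moment at which its call begins.
- hand_in(): hands the job in; it is judged then, once.
Trained networks look in the newest picture that a camera, given by its name, has taken for a name from the list of things; names that differ only in an ending like _2 or _b are one class to them, and where a whole thing is asked for, a point or a joint stands for the part that bears it (a point fixed in the world has none). Each returns a list of dicts, best first, with "confidence" (0 to 1); they miss things now and then, are a little off and sometimes report something else, mostly with a low value. They report only what shows in the picture. A call takes as long as a camera call.
- search_frame(camera, target): "bbox" ([left, top, width, height] in pixels, round what is visible of it).
The state is a dict: "t": time; "joint_positions": joint angles; "qd": joint speeds; "tau": joint torques, N m; "eef_pos": TCP position; "tool_rot": TCP orientation; "wrist_force": force on the tool from outside, world axes, zero at the start; "moment": the same for the moment, N m; "width": finger opening in m; "gripper_force": force on a finger pad.
Only numpy, scipy, OpenCV 4.12 (cv2) and the standard library are available. Lean on these libraries where they do the work, as an engineer would, in place of code of your own. Each camera call takes 0.05 s, during which the arm holds its last target. There are 200 camera calls.

## Working session

There is one attempt and no reset: what is moved stays moved. The work goes in short steps, Python scripts to look and compute and a tool call to move; the robot and the scene stay as the last step left them, time stands still between calls to the robot, and variables do not carry over. Pictures are saved under pics/ and viewed, at most 14 in all, crops included, and the job is handed in when it is done.

Besides the shell and the picture viewer there is one more tool, called by a JSON object that holds its "name" and its "arguments", one argument or row to a line. arm_command: Moves the arm, as the interface text tells. Its arguments: {"type":"object","properties":{"targets":{"type":"array"}},"required":["targets"]}

```bash
mkdir -p pics; cat > h.py <<'E'
import numpy as np, cv2
from station import sense, read_camera, hand_in, search_frame
def cloud(c):
    z=c["z_map"];K=np.array(c["camera_matrix"]);T=np.array(c["pose"])
    v,u=np.mgrid[:z.shape[0],:z.shape[1]]
    P=np.stack([(u-K[0,2])/K[0,0]*z,(v-K[1,2])/K[1,1]*z,z],-1)@T[:3,:3].T+T[:3,3]
    P[z<=0]=np.nan
    return P
def save(c,n): cv2.imwrite(f"pics/{n}.png",c["frame"][:,:,::-1])
E
python3 - <<'E'
from h import *
s=sense();print({k:np.round(v,3).tolist() for k,v in s.items()})
fr=[]
for n in ["top","side"]:
    c=read_camera(n);P=cloud(c);fr.append(c["frame"]);np.savez(f"{n}.npz",P=P,f=c["frame"])
    save(c,n+"0")
    print(n,np.round(c["pose"],3).tolist(),np.round(c["camera_matrix"],1).tolist())
    for t in "muller dropper jar panel panel_top magazine side_tray pad tape_roll charcoal_box".split():
        for d in search_frame(n,t)[:2]:
            l,tp,w,h=[int(round(x)) for x in d["bbox"]]
            Q=P[tp:tp+h,l:l+w].reshape(-1,3);Q=Q[~np.isnan(Q[:,0])]
            print(t,round(d["confidence"],2),[l,tp,w,h],np.round(np.median(Q,0),3) if len(Q) else None, np.round(P[tp+h//2,l+w//2],3))
E
```

```text
{'t': 0.0, 'joint_positions': [-1.363, 0.379, 1.735, -0.0, 1.028, -0.033], 'qd': [0.001, 0.002, 0.001, -0.0, 0.001, -0.001], 'tau': [0.001, -76.372, -43.437, 0.065, 0.042, -0.0], 'eef_pos': [0.167, -0.679, 0.213], 'tool_rot': [-0.001, 0.993, 0.12, -0.0], 'wrist_force': [0.731, 0.321, 0.016], 'moment': [-0.002, 0.018, 0.005], 'gripper_force': 0.0, 'width': 0.091}
top [[0.019, -0.986, 0.168, 0.222], [-1.0, -0.018, 0.006, 0.049], [-0.003, -0.168, -0.986, 1.649], [0.0, 0.0, 0.0, 1.0]] [[508.7, 0.0, 283.3], [0.0, 508.7, 202.9], [0.0, 0.0, 1.0]]
jar 0.49 [190, 196, 15, 15] [0.486 0.331 0.066] [0.486 0.331 0.069]
panel 0.51 [194, 178, 14, 7] [0.567 0.331 0.023] [0.568 0.33  0.017]
panel_top 0.82 [191, 141, 16, 37] [0.636 0.338 0.04 ] [0.637 0.337 0.035]
magazine 0.52 [187, 140, 24, 36] [0.642 0.338 0.04 ] [0.64  0.337 0.036]
side_tray 0.66 [351, 193, 90, 41] [ 0.46  -0.288  0.1  ] [ 0.461 -0.289  0.098]
pad 0.95 [387, 152, 22, 34] [ 0.602 -0.296  0.1  ] [ 0.596 -0.295  0.113]
tape_roll 0.86 [189, 237, 33, 34] [0.331 0.308 0.005] [0.33  0.309 0.001]
charcoal_box 0.75 [157, 232, 22, 37] [0.33
[... 394 characters left out ...]
9 0.34  0.04 ] [0.471 0.348 0.055]
panel 0.58 [188, 272, 19, 11] [0.572 0.346 0.026] [0.572 0.342 0.025]
panel 0.45 [216, 264, 22, 32] [0.484 0.336 0.038] [0.471 0.35  0.066]
magazine 0.87 [152, 249, 51, 37] [0.64  0.347 0.035] [0.627 0.349 0.039]
side_tray 0.68 [310, 141, 59, 41] [ 0.466 -0.293  0.1  ] [ 0.465 -0.276  0.1  ]
pad 0.74 [289, 142, 32, 14] [ 0.609 -0.305  0.1  ] [ 0.603 -0.3    0.102]
pad 0.58 [202, 280, 19, 38] [0.481 0.407 0.03 ] [0.471 0.414 0.059]
tape_roll 0.58 [271, 285, 46, 42] [0.324 0.297 0.006] [0.325 0.292 0.004]
tape_roll 0.55 [308, 139, 65, 42] [ 0.471 -0.308  0.1  ] [ 0.465 -0.285  0.1  ]
charcoal_box 0.75 [231, 327, 56, 35] [0.333 0.441 0.018] [0.327 0.442 0.023]
```

View pics/top0.png

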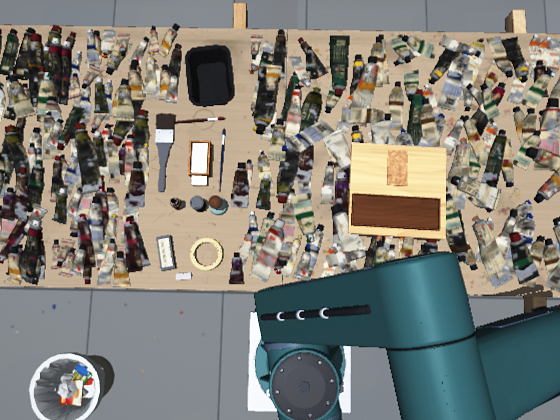

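View pics/side0.png

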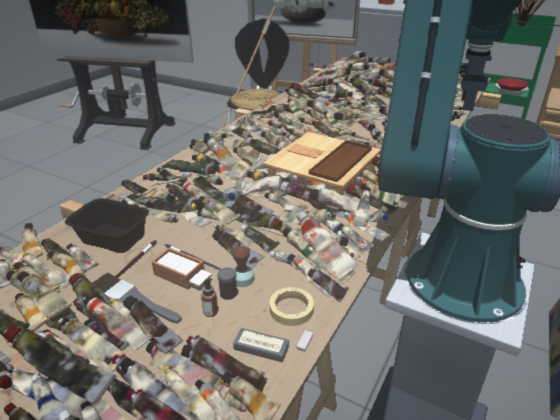

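Top view: dropper (177,203), jar (197,203) and muller (215,204) stand in front of the magazine (200,160). The tray is at (395,212), with the pad beyond it at (398,168). The side view agrees. Next I'll refine these from depth.

```bash
python3 - <<'E'
from h import *
P=np.load("top.npz")["P"];f=np.load("top.npz")["f"]
def rect(m,name):
    Q=P[m];r=cv2.minAreaRect(Q[:,:2].astype(np.float32)*1000);print(name,m.sum(),np.round(r[0],1),np.round(r[1],1),round(r[2],1),"z",np.round(np.percentile(Q[:,2],[5,50,95]),3))
def box(x0,x1,y0,y1,z0,z1):
    return (P[...,0]>x0)&(P[...,0]<x1)&(P[...,1]>y0)&(P[...,1]<y1)&(P[...,2]>z0)&(P[...,2]<z1)
rect(box(.56,.74,.28,.40,.028,.06),"magazine")
rect(box(.53,.60,.28,.40,.01,.028),"panel end")
rect(box(.35,.75,-.5,-.1,.088,.13),"stand")
hsv=cv2.cvtColor(f,cv2.COLOR_RGB2HSV)
rect(box(.38,.54,-.45,-.13,.088,.13)&(hsv[...,2]<120),"tray")
rect(box(.38,.54,-.45,-.13,.106,.13),"rim")
rect(box(.53,.68,-.38,-.2,.097,.13)&(hsv[...,2]<225),"pad")
for n,b in dict(drop=(.44,.52,.38,.45),jar=(.44,.52,.31,.375),mul=(.44,.53,.235,.31)).items():
    for z0 in (.02,.055): rect(box(*b,z0,.12),n)
S=np.load("side.npz")["P"]
for n,b in dict(drop=(.44,.52,.38,.45),jar=(.44,.52,.31,.375),mul=(.44,.53,.235,.31)).items():
    m=(S[...,0]>b[0])&(S[...,0]<b[1])&(S[...,1]>b[2])&(S[...,1]<b[3])&(S[...,2]>.045)
    Q=S[m];print("side",n,len(Q),Q.min(0).round(3),Q.max(0).round(3))
# clutter heights in corridor
m=box(.3,.75,-.15,.25,-.01,.5);Q=P[m];print("clutter z pct",np.percentile(Q[:,2],[5,50,95,100]).round(3))
c=read_camera("wrist");print(np.round(c["pose"],3).tolist(),np.round(c["camera_matrix"],1).tolist())
# camera in tool frame
from scipy.spatial.transform import Rotation as R
s=sense();q=np.array(s["tool_rot"]);Rt=R.from_quat(q[[1,2,3,0]]).as_matrix();T=np.array(c["pose"])
print((Rt.T@(T[:3,3]-s["eef_pos"])).round(3),(Rt.T@T[:3,:3]).round(3).tolist())
E
```

```text
magazine 761 [630.4 335.8] [ 69.9 139.3] 89.0 z [0.032 0.041 0.048]
panel end 146 [560.  346.6] [ 62.  106.4] 8.1 z [0.011 0.022 0.028]
stand 8730 [ 541.9 -296.9] [302.  302.7] 87.5 z [0.091 0.098 0.106]
tray 2752 [ 464.1 -286.1] [270.   98.8] 87.7 z [0.094 0.1   0.108]
rim 402 [ 468.  -287.8] [143.4 273.7] 0.2 z [0.106 0.109 0.115]
pad 181 [ 611.2 -317.2] [106.1 135.3] 86.4 z [0.097 0.101 0.106]
drop 116 [489.  400.3] [30.2 31.2] 53.2 z [0.031 0.064 0.1  ]
drop 85 [489.5 401.2] [29.8 29.1] 45.5 z [0.056 0.075 0.101]
jar 189 [489.8 332.2] [42.2 43.7] 79.9 z [0.029 0.067 0.073]
jar 163 [489.8 332.2] [42.2 43.7] 79.9 z [0.061 0.068 0.074]
mul 277 [486.6 269. ] [51.4 55.2] 47.5 z [0.022 0.084 0.104]
mul 149 [488.4 270.3] [40.  39.3] 3.8 z [0.083 0.097 0.106]
side drop 270 [0.468 0.391 0.045] [0.501 0.422 0.103]
side jar 304 [0.462 0.313 0.045] [0.506 0.357 0.073]
side mul 302 [0.463 0.256 0.045] [0.505 0.295 0.108]
clutter z pct [-0.002  0.02   0.07   0.116]
[[0.237, -0.935, -0.265, 0.242], [-0.971, -0.228, -0.065, -0.66], [0.0, 0.273, -0.962, 0.384], [0.0, 0.0, 0.0, 1.0]] [[323.1, 0.0, 281.2], [0.0, 323.1, 209.8], [0.0, 0.0, 1.0]]
[ 0.078 -0.001 -0.17 ] [[-0.001, -0.962, -0.273], [1.0, -0.001, 0.0], [-0.0, -0.273, 0.962]]
```

{"name": "arm_command", "arguments": {
  "targets": [
    [1,0,0,-0.012,0,0,-0.121],
    [1,0,0,-0.012,0,0,-0.121],
    [1,0,0,-0.012,0,0,-0.121],
    [1,0,0,-0.012,0,0,-0.121],
    [1,0,0,-0.012,0,0,-0.121]
  ]
}}

```text
t: 1.57
eef_pos: [0.1669, -0.6798, 0.2745]
tool_rot: [-0.0, 0.911, 0.413, -0.0]
wrist_force: [0.2, 0.0, 0.0]
width: 0.0914
gripper_force: 0.0
```

{"name": "arm_command", "arguments": {
  "targets": [
    [1,0,0,-0.012,0,0,-0.121],
    [1,0,0,-0.012,0,0,-0.121],
    [1,0,0,-0.012,0,0,-0.121],
    [1,0,0,-0.012,0,0,-0.121],
    [1,0,0,-0.012,0,0,-0.121]
  ]
}}

```text
t: 1.98
eef_pos: [0.1669, -0.6798, 0.3345]
tool_rot: [-0.0, 0.746, 0.666, 0.0]
wrist_force: [-0.2, -0.1, 0.3]
width: 0.0911
gripper_force: 0.0
```

{"name": "arm_command", "arguments": {
  "targets": [
    [1,0,0,0,0,0,-0.121],
    [1,0.03,0.026,0,0,0,0],
    [1,0.03,0.026,0,0,0,0],
    [1,0.03,0.026,0,0,0,0],
    [1,0.03,0.026,0,0,0,0]
  ]
}}

```text
t: 2.4
eef_pos: [0.2715, -0.5583, 0.3339]
tool_rot: [0.0, 0.707, 0.707, 0.0]
wrist_force: [-0.0, -0.1, 0.1]
width: 0.0913
gripper_force: 0.0
```

{"name": "arm_command", "arguments": {
  "targets": [
    [1,0.03,0.026,0,0,0,0],
    [1,0.03,0.026,0,0,0,0],
    [1,0.03,0.026,0,0,0,0],
    [1,0.03,0.026,0,0,0,0],
    [1,0.03,0.026,0,0,0,0]
  ]
}}

```text
t: 2.82
eef_pos: [0.4015, -0.4079, 0.3342]
tool_rot: [0.0, 0.707, 0.707, -0.0]
wrist_force: [0.9, -1.5, -0.0]
width: 0.0909
gripper_force: 0.0
```

{"name": "arm_command", "arguments": {
  "targets": [
    [1,0.03,0.026,0,0,0,0],
    [1,0.03,0.026,0,0,0,0],
    [1,0.03,0.026,0,0,0,0],
    [1,0.025,0.02,0,0,0,0],
    [1,0,0,0,0,0,0]
  ]
}}

```text
t: 3.23
eef_pos: [0.5011, -0.2909, 0.3341]
tool_rot: [0.0, 0.706, 0.709, 0.0]
wrist_force: [-0.3, -1.0, 0.2]
width: 0.0912
gripper_force: 0.0
```

```bash
python3 - <<'E'
from h import *
c=read_camera("wrist");P=cloud(c);save(c,"w_tray");np.savez("wt.npz",P=P,f=c["frame"])
print(sense()["eef_pos"],sense()["tool_rot"])
for t in ["side_tray","pad"]: print(t,search_frame("wrist",t)[:2])
print(P[::60,::80].round(3)[...,2])
E
```

```text
[ 0.4998649  -0.29253098  0.33399222] [3.10480185e-05 7.05541801e-01 7.08668299e-01 8.78608758e-05]
side_tray [{'bbox': [208.2, 54.5, 88.0, 223.0], 'confidence': 0.93}]
pad [{'bbox': [315.1, 157.2, 93.3, 50.9], 'confidence': 0.88}]
[[ 0.01   0.002  0.003  0.001  0.001  0.     0.015]
 [-0.001 -0.18   0.043  0.11   0.095  0.056  0.012]
 [-0.721 -0.718  0.016  0.099  0.094  0.094  0.039]
 [-0.519 -0.717  0.003  0.098  0.098  0.098  0.008]
 [-0.465 -0.716  0.041  0.1    0.095  0.094  0.057]
 [ 0.436  0.435  0.428  0.43   0.43   0.429  0.434]
 [ 0.447  0.436  0.395  0.001  0.443  0.444  0.443]]
```

View pics/w_tray.png

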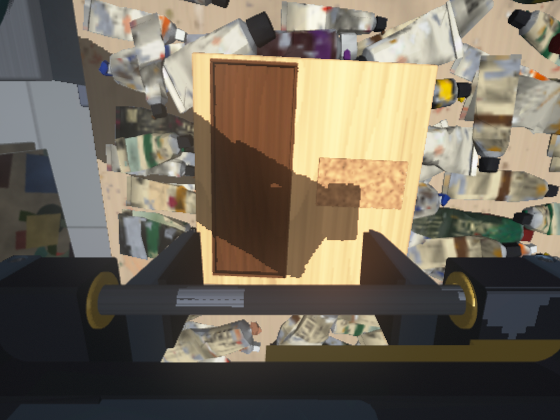

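{"name": "arm_command", "arguments": {
  "targets": [
    [1,0.04,0,0,0,0,0],
    [1,0.04,0,0,0,0,0],
    [1,0.04,0,0,0,0,0],
    [1,0.04,0,0,0,0,0],
    [1,0.04,0,0,0,0,0]
  ]
}}

```text
t: 3.8
eef_pos: [0.4975, -0.0941, 0.3341]
tool_rot: [0.0, 0.708, 0.707, 0.0]
wrist_force: [-0.1, 0.5, -0.3]
width: 0.0915
gripper_force: 0.0
```

{"name": "arm_command", "arguments": {
  "targets": [
    [1,0.04,0,0,0,0,0],
    [1,0.04,0,0,0,0,0],
    [1,0.04,0,0,0,0,0],
    [1,0.04,0,0,0,0,0],
    [1,0.04,0,0,0,0,0]
  ]
}}

```text
t: 4.22
eef_pos: [0.4979, 0.1061, 0.3342]
tool_rot: [0.0, 0.707, 0.707, 0.0]
wrist_force: [0.2, -1.5, 0.1]
width: 0.0913
gripper_force: 0.0
```

{"name": "arm_command", "arguments": {
  "targets": [
    [1,0.04,0,0,0,0,0],
    [1,0.04,0,0,0,0,0],
    [1,0.04,0,0,0,0,0],
    [1,0.04,0,0,0,0,0],
    [1,0.03,0,0,0,0,0]
  ]
}}

```text
t: 4.63
eef_pos: [0.4982, 0.297, 0.334]
tool_rot: [0.0, 0.707, 0.707, 0.0]
wrist_force: [0.4, -0.8, -0.5]
width: 0.0912
gripper_force: 0.0
```

{"name": "arm_command", "arguments": {
  "targets": [
    [1,0,0,0,0,0,0],
    [1,0,0,0,0,0,0]
  ]
}}

```text
t: 4.8
eef_pos: [0.4982, 0.2955, 0.3336]
tool_rot: [0.0, 0.706, 0.708, -0.0]
wrist_force: [-0.6, 0.2, 0.3]
width: 0.0911
gripper_force: 0.0
```

```bash
python3 - <<'E'
from h import *
c=read_camera("wrist");P=cloud(c);save(c,"w_things");np.savez("wth.npz",P=P,f=c["frame"])
print(sense()["eef_pos"],sense()["tool_rot"])
for t in ["muller","dropper","jar","magazine","panel","panel_top"]: print(t,[(round(d["confidence"],2),np.round(d["bbox"]).tolist()) for d in search_frame("wrist",t)[:2]])
E
```

```text
[0.49824462 0.29458409 0.3336865 ] [ 4.40073668e-05  7.06866258e-01  7.07347159e-01 -2.97346308e-04]
muller [(0.85, [254.0, 163.0, 38.0, 49.0])]
dropper [(0.76, [265.0, 84.0, 22.0, 25.0])]
jar [(0.79, [258.0, 127.0, 35.0, 38.0])]
magazine [(0.86, [337.0, 120.0, 85.0, 49.0])]
panel [(0.96, [316.0, 124.0, 26.0, 33.0]), (0.2, [136.0, 130.0, 69.0, 71.0])]
panel_top [(0.65, [347.0, 129.0, 72.0, 36.0])]
```

View pics/w_things.png

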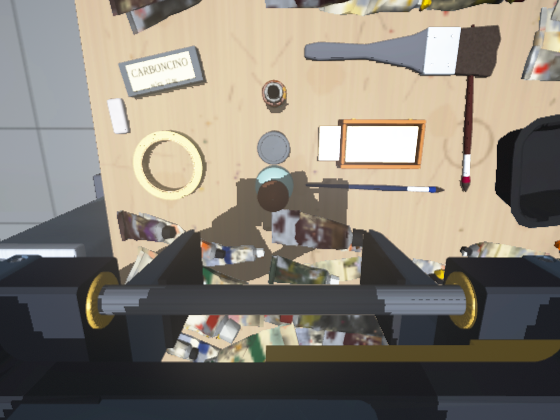

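```bash
cat >> h.py <<'E'
def ray(c,uv,z):
    K=np.array(c["camera_matrix"]);T=np.array(c["pose"])
    d=T[:3,:3]@np.array([(uv[0]-K[0,2])/K[0,0],(uv[1]-K[1,2])/K[1,1],1]);return T[:3,3]+d*(z-T[2,3])/d[2]
def sel(P,x0,x1,y0,y1,z0,z1):
    return (P[...,0]>x0)&(P[...,0]<x1)&(P[...,1]>y0)&(P[...,1]<y1)&(P[...,2]>z0)&(P[...,2]<z1)
def rect(P,m):
    Q=P[m]
    if len(Q)<5: return len(Q)
    r=cv2.minAreaRect(Q[:,:2].astype(np.float32)*1000)
    return len(Q),np.round(r[0],1),np.round(r[1],1),round(r[2],1),np.round(np.median(Q[:,2]),3),"mid",((np.percentile(Q[:,:2],2,0)+np.percentile(Q[:,:2],98,0))*500).round(1)
E
python3 - <<'E'
from h import *
P=np.load("wth.npz")["P"];f=np.load("wth.npz")["f"]
print("drop body",rect(P,sel(P,.45,.53,.375,.45,.05,.08)))
print("drop top",rect(P,sel(P,.45,.53,.375,.45,.08,.12)))
print("jar top",rect(P,sel(P,.45,.53,.305,.37,.06,.08)))
print("mul handle",rect(P,sel(P,.45,.53,.24,.305,.07,.12)))
print("mul base",rect(P,sel(P,.45,.53,.22,.305,.015,.12)))
print("mag",rect(P,sel(P,.57,.74,.28,.40,.042,.06)))
print("panel end",rect(P,sel(P,.54,.60,.28,.40,.018,.03)))
print("ptop",rect(P,sel(P,.58,.72,.29,.38,.03,.0415)))
P=np.load("wt.npz")["P"];f=np.load("wt.npz")["f"];h=cv2.cvtColor(f,cv2.COLOR_RGB2HSV)
b=np.zeros(h.shape[:2],bool);b[:250]=1
print("rim",rect(P,sel(P,.38,.54,-.46,-.1,.104,.13)&b))
print("pad",rect(P,sel(P,.53,.67,-.36,-.22,.0968,.11)&b))
print("stand",rect(P,sel(P,.37,.72,-.5,-.1,.088,.12)&b))
E
```

```text
drop body (400, array([489.3, 405.7]), array([31.3, 31. ]), 0.6, np.float64(0.061), 'mid', array([489.3, 405.4]))
drop top (120, array([488.8, 405.2]), array([12.1, 13. ]), 0.1, np.float64(0.098), 'mid', array([488.9, 405.2]))
jar top (870, array([487.8, 335.6]), array([42.8, 43.5]), 0.2, np.float64(0.067), 'mid', array([488. , 336.3]))
mul handle (799, array([487.9, 274.4]), array([41.6, 39.9]), 89.0, np.float64(0.096), 'mid', array([487.9, 275.3]))
mul base (1432, array([492.5, 258.1]), array([57.5, 92. ]), 15.2, np.float64(0.088), 'mid', array([493.7, 262.6]))
mag (1094, array([640.1, 338.7]), array([114.2,  67.6]), 0.0, np.float64(0.044), 'mid', array([639.8, 338.8]))
panel end (769, array([570.7, 336.1]), array([43. , 63.8]), 14.4, np.float64(0.023), 'mid', array([568.9, 339.6]))
ptop (2798, array([638.1, 339.4]), array([110.1,  66.7]), 0.3, np.float64(0.039), 'mid', array([638. , 336.9]))
rim (1711, array([ 465.2, -265.6]), array([233.7, 100.3]), 87.4, np.float64(0.108), 'mid', array([ 465.6, -260.6]))
pad (4148, array([ 599.8, -289.2]), array([133. , 137.4]), 2.8, np.float64(0.099), 'mid', array([ 603.4, -292.5]))
stand (43207, array([ 535.9, -267.2]), array([246.7, 290.1]), 87.6, np.float64(0.096), 'mid', array([ 536.4, -262.8]))
```

{"name": "arm_command", "arguments": {
  "targets": [
    [1,-0.0196,-0.0102,0.02,0,0,0],
    [1,0,0,0.04,0,0,0],
    [1,0,0,0.04,0,0,0],
    [1,0,0,0.04,0,0,0],
    [1,0,0,0.03,0,0,0]
  ]
}}

```text
t: 5.57
eef_pos: [0.4869, 0.2748, 0.1613]
tool_rot: [-0.0, 0.707, 0.707, -0.001]
wrist_force: [-0.2, -0.0, -0.3]
width: 0.0912
gripper_force: 0.0
```

```bash
python3 - <<'E'
from h import *
c=read_camera("wrist");P=cloud(c);print(sense()["eef_pos"],sense()["tool_rot"])
print("mul handle",rect(P,sel(P,.45,.53,.24,.305,.07,.12)))
print("jar top",rect(P,sel(P,.45,.53,.305,.37,.06,.08)))
print("drop top",rect(P,sel(P,.45,.53,.375,.45,.08,.12)))
E
```

```text
[0.48457794 0.27364995 0.15655345] [-0.00115318  0.70700768  0.70719563 -0.00362508]
mul handle (2205, array([487.1, 274.2]), array([41.2, 41.9]), 1.7, np.float64(0.096), 'mid', array([487.5, 275.8]))
jar top (2378, array([487.9, 335.5]), array([43.5, 43.6]), 26.3, np.float64(0.067), 'mid', array([487.7, 335.9]))
drop top (457, array([488.5, 405.3]), array([13.7, 13.5]), 69.7, np.float64(0.097), 'mid', array([488.3, 404.9]))
```

{"name": "arm_command", "arguments": {
  "targets": [
    [1,0,0,0.03,0,0,0],
    [1,0,0,0.03,0,0,0],
    [1,0,0,0.02,0,0,0],
    [1,0,0,0.015,0,0,0],
    [1,0,0,0,0,0,0]
  ]
}}

```text
t: 6.03
eef_pos: [0.4869, 0.275, 0.0673]
tool_rot: [-0.001, 0.707, 0.707, -0.002]
wrist_force: [-0.5, 1.0, -0.6]
width: 0.0911
gripper_force: 0.0
```

{"name": "arm_command", "arguments": {
  "targets": [
    [1,0,0,0,0,0,0],
    [1,0,0,0,0,0,0]
  ]
}}

```text
t: 6.2
eef_pos: [0.4888, 0.2762, 0.0706]
tool_rot: [0.0, 0.707, 0.707, 0.001]
wrist_force: [0.4, 0.9, 0.8]
width: 0.0911
gripper_force: 0.0
```

{"name": "arm_command", "arguments": {
  "targets": [
    [-1,0,0,0,0,0,0],
    [-1,0,0,0,0,0,0],
    [-1,0,0,0,0,0,0],
    [-1,0,0,0,0,0,0],
    [-1,0,0,0,0,0,0]
  ]
}}

```text
t: 6.62
eef_pos: [0.4879, 0.276, 0.0692]
tool_rot: [0.0, 0.707, 0.707, 0.0]
wrist_force: [-0.4, -0.1, 0.7]
width: 0.0608
gripper_force: 0.0
```

{"name": "arm_command", "arguments": {
  "targets": [
    [-1,0,0,0,0,0,0],
    [-1,0,0,0,0,0,0],
    [-1,0,0,0,0,0,0]
  ]
}}

```text
t: 6.87
eef_pos: [0.4877, 0.2759, 0.0689]
tool_rot: [-0.0, 0.707, 0.707, -0.0]
wrist_force: [-1.1, -0.2, 3.0]
width: 0.041
gripper_force: 29.9
```

{"name": "arm_command", "arguments": {
  "targets": [
    [-1,0,0,-0.02,0,0,0],
    [-1,0,0,-0.04,0,0,0],
    [-1,0,0,-0.04,0,0,0],
    [-1,0,0,-0.04,0,0,0],
    [-1,0,0,-0.04,0,0,0]
  ]
}}

```text
t: 7.28
eef_pos: [0.4871, 0.2756, 0.2505]
tool_rot: [-0.0, 0.707, 0.707, -0.0]
wrist_force: [0.6, 1.3, -3.4]
width: 0.0408
gripper_force: 30.0
```

{"name": "arm_command", "arguments": {
  "targets": [
    [-1,0,0,-0.04,0,0,0],
    [-1,-0.02,0,-0.02,0,0,0],
    [-1,-0.04,-0.002,0,0,0,0],
    [-1,-0.04,-0.002,0,0,0,0],
    [-1,-0.04,-0.002,0,0,0,0]
  ]
}}

```text
t: 7.7
eef_pos: [0.4812, 0.1346, 0.309]
tool_rot: [0.0, 0.706, 0.708, 0.0]
wrist_force: [1.4, -0.9, -3.1]
width: 0.0408
gripper_force: 30.0
```

{"name": "arm_command", "arguments": {
  "targets": [
    [-1,-0.04,-0.002,0,0,0,0],
    [-1,-0.04,-0.002,0,0,0,0],
    [-1,-0.04,-0.002,0,0,0,0],
    [-1,-0.04,-0.002,0,0,0,0],
    [-1,-0.04,-0.002,0,0,0,0]
  ]
}}

```text
t: 8.12
eef_pos: [0.4712, -0.0659, 0.3087]
tool_rot: [-0.0, 0.707, 0.708, -0.0]
wrist_force: [0.7, 0.8, -3.0]
width: 0.0408
gripper_force: 30.0
```

{"name": "arm_command", "arguments": {
  "targets": [
    [-1,-0.04,-0.002,0,0,0,0],
    [-1,-0.04,-0.002,0,0,0,0],
    [-1,-0.04,-0.002,0,0,0,0],
    [-1,-0.04,-0.002,0,0,0,0],
    [-1,-0.04,-0.002,0,0,0,0]
  ]
}}

```text
t: 8.53
eef_pos: [0.4614, -0.266, 0.3086]
tool_rot: [-0.0, 0.707, 0.707, -0.0]
wrist_force: [2.0, 0.6, -2.5]
width: 0.0406
gripper_force: 30.0
```

{"name": "arm_command", "arguments": {
  "targets": [
    [-1,-0.04,0,0,0,0,0],
    [-1,-0.04,0,0,0,0,0],
    [-1,-0.028,0,0,0,0,0],
    [-1,0,0,0,0,0,0],
    [-1,0,0,0,0,0,0]
  ]
}}

```text
t: 8.95
eef_pos: [0.4618, -0.3731, 0.308]
tool_rot: [-0.001, 0.707, 0.707, -0.0]
wrist_force: [-0.3, 0.6, -2.8]
width: 0.0407
gripper_force: 30.0
```

{"name": "arm_command", "arguments": {
  "targets": [
    [-1,0,0,0,0,0,0],
    [-1,0,0,0,0,0,0]
  ]
}}

```text
t: 9.12
eef_pos: [0.4623, -0.3711, 0.3087]
tool_rot: [-0.0, 0.706, 0.708, 0.0]
wrist_force: [-0.3, 0.5, -3.7]
width: 0.0408
gripper_force: 30.0
```

```bash
python3 - <<'E'
from h import *
c=read_camera("wrist");P=cloud(c);save(c,"w_carry");print(sense()["eef_pos"],sense()["tool_rot"])
b=np.zeros(P.shape[:2],bool);b[:250]=1
print("rim",rect(P,sel(P,.38,.54,-.46,-.1,.104,.13)&b))
m=sel(P,.38,.54,-.46,-.1,.1045,.13)&b
Q=P[m]
for y0 in np.arange(-.42,-.14,.03):
    q=Q[abs(Q[:,1]-y0)<.012]
    if len(q): print(round(y0,3),np.percentile(q[:,0],[1,99]).round(4),len(q))
print(Q[:,1].min(),Q[:,1].max())
E
```

```text
[ 0.46244094 -0.37109403  0.30883417] [-1.72425865e-04  7.06405164e-01  7.07807681e-01  4.31413653e-05]
rim (1784, array([ 464.1, -296.8]), array([243.3, 100.3]), 87.5, np.float64(0.108), 'mid', array([ 464.1, -294.7]))
-0.42 [0.4093 0.5084] 36
-0.39 [0.41   0.5099] 149
-0.36 [0.411  0.5112] 158
-0.33 [0.4133 0.5125] 149
-0.3 [0.4144 0.5137] 176
-0.27 [0.4156 0.5153] 183
-0.24 [0.4166 0.5165] 196
-0.21 [0.4176 0.518 ] 227
-0.18 [0.4198 0.5192] 137
-0.4161806601411429 -0.17727075593280456
```

View pics/w_carry.png

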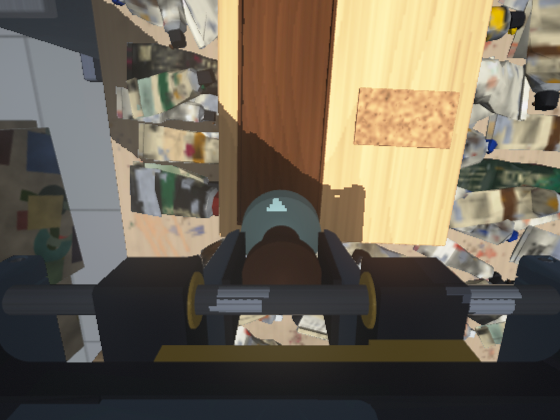

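The picture shows the muller held upright over the tray's right end, with the pad at (408,118). The tray centre line agrees with the plan, so I'll lower the muller.

{"name": "arm_command", "arguments": {
  "targets": [
    [-1,0,0,0.03,0,0,0],
    [-1,0,0,0.04,0,0,0],
    [-1,0,0,0.03,0,0,0],
    [-1,0,0,0.02,0,0,0],
    [-1,0,0,0.01,0,0,0]
  ]
}}

```text
t: 9.58
eef_pos: [0.4615, -0.3703, 0.1762]
tool_rot: [-0.002, 0.706, 0.708, -0.0]
wrist_force: [0.1, 0.5, -2.9]
width: 0.0407
gripper_force: 30.0
```

{"name": "arm_command", "arguments": {
  "targets": [
    [-1,0,0,0.006,0,0,0],
    [-1,0,0,0.003,0,0,0],
    [-1,0,0,0,0,0,0],
    [-1,0,0,0,0,0,0]
  ]
}}

```text
t: 9.92
eef_pos: [0.463, -0.3725, 0.1712]
tool_rot: [0.001, 0.707, 0.708, 0.0]
wrist_force: [-0.6, -0.3, -3.0]
width: 0.0409
gripper_force: 30.0
```

{"name": "arm_command", "arguments": {
  "targets": [
    [-1,0,0,0.001,0,0,0],
    [-1,0,0,0,0,0,0],
    [-1,0,0,0,0,0,0]
  ]
}}

```text
t: 10.17
eef_pos: [0.4626, -0.3723, 0.1695]
tool_rot: [0.0, 0.707, 0.707, 0.0]
wrist_force: [0.2, -0.3, -3.5]
width: 0.0407
gripper_force: 30.0
```

{"name": "arm_command", "arguments": {
  "targets": [
    [-1,0,0,0.001,0,0,0],
    [-1,0,0,0.001,0,0,0],
    [-1,0,0,0,0,0,0],
    [1,0,0,0,0,0,0],
    [1,0,0,0,0,0,0]
  ]
}}

```text
t: 10.58
eef_pos: [0.4626, -0.3724, 0.1672]
tool_rot: [0.0, 0.707, 0.707, 0.0]
wrist_force: [-0.5, 0.4, -0.3]
width: 0.0512
gripper_force: 0.0
```

{"name": "arm_command", "arguments": {
  "targets": [
    [1,0,0,0,0,0,0],
    [1,0,0,0,0,0,0],
    [1,0,0,0,0,0,0],
    [1,0,0,0,0,0,0],
    [1,0,0,0,0,0,0]
  ]
}}

```text
t: 11.0
eef_pos: [0.4624, -0.3721, 0.1669]
tool_rot: [-0.0, 0.707, 0.707, 0.0]
wrist_force: [-0.6, 0.6, 0.3]
width: 0.0844
gripper_force: 0.0
```

{"name": "arm_command", "arguments": {
  "targets": [
    [1,0,0,-0.02,0,0,0],
    [1,0,0,-0.04,0,0,0],
    [1,0,0,-0.04,0,0,0],
    [1,0,0,-0.04,0,0,0],
    [1,0.028,0,0,0,0,0]
  ]
}}

```text
t: 11.42
eef_pos: [0.465, -0.3483, 0.3151]
tool_rot: [0.005, 0.707, 0.707, 0.0]
wrist_force: [1.1, 0.3, 1.3]
width: 0.0908
gripper_force: 0.0
```

{"name": "arm_command", "arguments": {
  "targets": [
    [1,0.04,0,0,0,0,0],
    [1,0.04,0,0,0,0,0],
    [1,0.04,0.002,0,0,0,0],
    [1,0.04,0.002,0,0,0,0],
    [1,0.04,0.002,0,0,0,0]
  ]
}}

```text
t: 11.83
eef_pos: [0.4678, -0.1424, 0.3071]
tool_rot: [0.0, 0.707, 0.707, 0.0]
wrist_force: [0.6, -0.2, 1.3]
width: 0.0912
gripper_force: 0.0
```

{"name": "arm_command", "arguments": {
  "targets": [
    [1,0.04,0.002,0,0,0,0],
    [1,0.04,0.002,0,0,0,0],
    [1,0.04,0.002,0,0,0,0],
    [1,0.04,0.002,0,0,0,0],
    [1,0.04,0.002,0,0,0,0]
  ]
}}

```text
t: 12.25
eef_pos: [0.4776, 0.0579, 0.3072]
tool_rot: [0.0, 0.707, 0.707, 0.0]
wrist_force: [0.6, 0.9, -0.9]
width: 0.0913
gripper_force: 0.0
```

{"name": "arm_command", "arguments": {
  "targets": [
    [1,0.04,0.002,0,0,0,0],
    [1,0.04,0.002,0,0,0,0],
    [1,0.04,0.002,0,0,0,0],
    [1,0.04,0.002,0,0,0,0],
    [1,0.04,0.0015,0,0,0,0]
  ]
}}

```text
t: 12.67
eef_pos: [0.4869, 0.2581, 0.3071]
tool_rot: [0.0, 0.707, 0.708, 0.0]
wrist_force: [1.6, -1.1, -0.6]
width: 0.091
gripper_force: 0.0
```

{"name": "arm_command", "arguments": {
  "targets": [
    [1,0.04,0,0,0,0,0],
    [1,0.04,0,0,0,0,0],
    [1,0,0,0.02,0,0,0],
    [1,0,0,0.02,0,0,0],
    [1,0,0,0,0,0,0]
  ]
}}

```text
t: 13.08
eef_pos: [0.4854, 0.3356, 0.2633]
tool_rot: [-0.001, 0.706, 0.708, -0.002]
wrist_force: [0.1, -1.2, -1.4]
width: 0.0912
gripper_force: 0.0
```

{"name": "arm_command", "arguments": {
  "targets": [
    [1,0,0,0,0,0,0]
  ]
}}

```text
t: 13.17
eef_pos: [0.4867, 0.3356, 0.2664]
tool_rot: [-0.0, 0.707, 0.707, -0.001]
wrist_force: [0.5, 0.3, 0.8]
width: 0.0911
gripper_force: 0.0
```

```bash
python3 - <<'E'
from h import *
c=read_camera("wrist");P=cloud(c);print(sense()["eef_pos"],sense()["tool_rot"])
print("jar top",rect(P,sel(P,.45,.53,.305,.37,.06,.08)))
print("drop top",rect(P,sel(P,.45,.53,.375,.45,.08,.12)))
E
```

```text
[0.4873687  0.33576622 0.26752568] [-8.75796187e-06  7.06840915e-01  7.07372545e-01 -5.14926558e-05]
jar top (1103, array([487.9, 336. ]), array([43.6, 42.2]), 90.0, np.float64(0.067), 'mid', array([487.9, 336.3]))
drop top (154, array([488.2, 405.5]), array([12.9, 13.5]), 89.8, np.float64(0.098), 'mid', array([488.8, 406. ]))
```

{"name": "arm_command", "arguments": {
  "targets": [
    [1,0,0,0.03,0,0,0],
    [1,0,0,0.04,0,0,0],
    [1,0,0,0.04,0,0,0],
    [1,0,0,0.04,0,0,0],
    [1,0,0,0.04,0,0,0]
  ]
}}

```text
t: 13.63
eef_pos: [0.4884, 0.3361, 0.0771]
tool_rot: [0.0, 0.707, 0.707, 0.001]
wrist_force: [0.3, 0.8, -0.7]
width: 0.0913
gripper_force: 0.0
```

{"name": "arm_command", "arguments": {
  "targets": [
    [1,0,0,0.025,0,0,0],
    [1,0,0,0.015,0,0,0],
    [1,0,0,0.0085,0,0,0],
    [1,0,0,0,0,0,0],
    [1,0,0,0,0,0,0]
  ]
}}

```text
t: 14.05
eef_pos: [0.4882, 0.3362, 0.0297]
tool_rot: [0.0, 0.707, 0.707, 0.001]
wrist_force: [-0.3, 0.1, 0.2]
width: 0.0909
gripper_force: 0.0
```

{"name": "arm_command", "arguments": {
  "targets": [
    [-1,0,0,0,0,0,0],
    [-1,0,0,0,0,0,0],
    [-1,0,0,0,0,0,0],
    [-1,0,0,0,0,0,0],
    [-1,0,0,0,0,0,0]
  ]
}}

```text
t: 14.47
eef_pos: [0.4874, 0.336, 0.0289]
tool_rot: [0.0, 0.707, 0.707, 0.0]
wrist_force: [0.6, 0.1, 0.2]
width: 0.0609
gripper_force: 0.0
```

{"name": "arm_command", "arguments": {
  "targets": [
    [-1,0,0,0,0,0,0],
    [-1,0,0,0,0,0,0],
    [-1,0,0,0,0,0,0],
    [-1,0,0,0,0,0,0]
  ]
}}

```text
t: 14.8
eef_pos: [0.4872, 0.3359, 0.0284]
tool_rot: [-0.0, 0.707, 0.707, -0.0]
wrist_force: [-0.4, -0.5, 1.6]
width: 0.0414
gripper_force: 30.0
```

{"name": "arm_command", "arguments": {
  "targets": [
    [-1,0,0,-0.02,0,0,0],
    [-1,0,0,-0.04,0,0,0],
    [-1,0,0,-0.04,0,0,0],
    [-1,0,0,-0.04,0,0,0],
    [-1,0,0,-0.04,0,0,0]
  ]
}}

```text
t: 15.22
eef_pos: [0.4868, 0.3356, 0.2102]
tool_rot: [-0.0, 0.707, 0.707, -0.0]
wrist_force: [0.3, 0.2, -0.6]
width: 0.0411
gripper_force: 30.0
```

{"name": "arm_command", "arguments": {
  "targets": [
    [-1,0,0,-0.04,0,0,0],
    [-1,0,0,-0.04,0,0,0],
    [-1,-0.022,0,-0.01,0,0,0],
    [-1,-0.04,-0.002,0,0,0,0],
    [-1,-0.04,-0.002,0,0,0,0]
  ]
}}

```text
t: 15.63
eef_pos: [0.4833, 0.2335, 0.2995]
tool_rot: [0.0, 0.706, 0.708, 0.001]
wrist_force: [0.1, 0.0, -0.9]
width: 0.0409
gripper_force: 30.0
```

{"name": "arm_command", "arguments": {
  "targets": [
    [-1,-0.04,-0.002,0,0,0,0],
    [-1,-0.04,-0.002,0,0,0,0],
    [-1,-0.04,-0.002,0,0,0,0],
    [-1,-0.04,-0.002,0,0,0,0],
    [-1,-0.04,-0.002,0,0,0,0]
  ]
}}

```text
t: 16.05
eef_pos: [0.4728, 0.0322, 0.2985]
tool_rot: [0.0, 0.707, 0.708, 0.0]
wrist_force: [0.4, 0.6, -1.1]
width: 0.0413
gripper_force: 30.0
```

{"name": "arm_command", "arguments": {
  "targets": [
    [-1,-0.04,-0.002,0,0,0,0],
    [-1,-0.04,-0.002,0,0,0,0],
    [-1,-0.04,-0.002,0,0,0,0],
    [-1,-0.04,-0.002,0,0,0,0],
    [-1,-0.04,-0.002,0,0,0,0]
  ]
}}

```text
t: 16.47
eef_pos: [0.463, -0.1681, 0.2986]
tool_rot: [0.0, 0.707, 0.707, 0.0]
wrist_force: [1.4, 0.6, -0.8]
width: 0.0413
gripper_force: 30.0
```

{"name": "arm_command", "arguments": {
  "targets": [
    [-1,-0.04,0,0,0,0,0],
    [-1,-0.04,0,0,0,0,0],
    [-1,-0.04,0,0,0,0,0],
    [-1,0,0,0.02,0,0,0],
    [-1,0,0,0.03,0,0,0]
  ]
}}

```text
t: 16.88
eef_pos: [0.4648, -0.289, 0.25]
tool_rot: [0.002, 0.708, 0.706, 0.0]
wrist_force: [0.4, 0.3, -0.3]
width: 0.041
gripper_force: 30.0
```

{"name": "arm_command", "arguments": {
  "targets": [
    [-1,0,0,0.04,0,0,0],
    [-1,0,0,0.03,0,0,0],
    [-1,0,0,0.03,0,0,0],
    [-1,0,0,0.01,0,0,0],
    [-1,0,0,0.005,0,0,0]
  ]
}}

```text
t: 17.3
eef_pos: [0.463, -0.2855, 0.1318]
tool_rot: [-0.002, 0.707, 0.707, -0.0]
wrist_force: [0.3, 0.2, -0.6]
width: 0.0412
gripper_force: 30.0
```

{"name": "arm_command", "arguments": {
  "targets": [
    [-1,0,0,0,0,0,0],
    [-1,0,0,0,0,0,0],
    [-1,0,0,0,0,0,0],
    [-1,0,0,0.002,0,0,0],
    [-1,0,0,0,0,0,0]
  ]
}}

```text
t: 17.72
eef_pos: [0.4642, -0.2863, 0.1322]
tool_rot: [0.001, 0.707, 0.707, 0.0]
wrist_force: [0.4, 0.0, -1.2]
width: 0.0411
gripper_force: 30.0
```

{"name": "arm_command", "arguments": {
  "targets": [
    [-1,0,0,0.0015,0,0,0],
    [-1,0,0,0.001,0,0,0],
    [-1,0,0,0.001,0,0,0],
    [-1,0,0,0,0,0,0],
    [-1,0,0,0,0,0,0]
  ]
}}

```text
t: 18.13
eef_pos: [0.4638, -0.2861, 0.1278]
tool_rot: [-0.0, 0.707, 0.707, -0.0]
wrist_force: [-0.2, 0.2, -0.4]
width: 0.0409
gripper_force: 30.0
```

{"name": "arm_command", "arguments": {
  "targets": [
    [1,0,0,0,0,0,0],
    [1,0,0,0,0,0,0],
    [1,0,0,0,0,0,0],
    [1,0,0,0,0,0,0],
    [1,0,0,0,0,0,0]
  ]
}}

```text
t: 18.55
eef_pos: [0.4639, -0.2861, 0.128]
tool_rot: [0.0, 0.707, 0.707, 0.0]
wrist_force: [-0.5, -0.4, 0.8]
width: 0.0717
gripper_force: 0.0
```

{"name": "arm_command", "arguments": {
  "targets": [
    [1,0,0,0,0,0,0],
    [1,0,0,0,0,0,0],
    [1,0,0,-0.02,0,0,0],
    [1,0,0,-0.04,0,0,0],
    [1,0,0,-0.04,0,0,0]
  ]
}}

```text
t: 18.97
eef_pos: [0.4629, -0.2855, 0.2281]
tool_rot: [-0.002, 0.707, 0.707, -0.0]
wrist_force: [0.9, -0.3, 0.8]
width: 0.0911
gripper_force: 0.0
```

{"name": "arm_command", "arguments": {
  "targets": [
    [1,0,0,-0.04,0,0,0],
    [1,0.0115,0,-0.03,0,0,0],
    [1,0.04,0.002,0,0,0,0],
    [1,0.04,0.002,0,0,0,0],
    [1,0.04,0.002,0,0,0,0]
  ]
}}

```text
t: 19.38
eef_pos: [0.4695, -0.1535, 0.2986]
tool_rot: [0.001, 0.707, 0.707, 0.0]
wrist_force: [0.6, -1.2, 0.8]
width: 0.091
gripper_force: 0.0
```

{"name": "arm_command", "arguments": {
  "targets": [
    [1,0.04,0.002,0,0,0,0],
    [1,0.04,0.002,0,0,0,0],
    [1,0.04,0.002,0,0,0,0],
    [1,0.04,0.002,0,0,0,0],
    [1,0.04,0.002,0,0,0,0]
  ]
}}

```text
t: 19.8
eef_pos: [0.4791, 0.0473, 0.2982]
tool_rot: [0.0, 0.707, 0.707, 0.0]
wrist_force: [1.3, -0.5, 0.5]
width: 0.0911
gripper_force: 0.0
```

{"name": "arm_command", "arguments": {
  "targets": [
    [1,0.04,0.002,0,0,0,0],
    [1,0.04,0.002,0,0,0,0],
    [1,0.04,0.002,0,0,0,0],
    [1,0.04,0.002,0,0,0,0],
    [1,0.04,0,0,0,0,0]
  ]
}}

```text
t: 20.22
eef_pos: [0.487, 0.2476, 0.2981]
tool_rot: [0.0, 0.707, 0.708, 0.0]
wrist_force: [1.6, -0.3, 0.2]
width: 0.091
gripper_force: 0.0
```

{"name": "arm_command", "arguments": {
  "targets": [
    [1,0.04,0,0,0,0,0],
    [1,0.04,0,0,0,0,0],
    [1,0.04,0,0,0,0,0],
    [1,0.04,0,0,0,0,0],
    [1,0,0,0.02,0,0,0]
  ]
}}

```text
t: 20.63
eef_pos: [0.4881, 0.4119, 0.281]
tool_rot: [-0.0, 0.706, 0.708, 0.003]
wrist_force: [0.1, 0.2, -0.1]
width: 0.0911
gripper_force: 0.0
```

{"name": "arm_command", "arguments": {
  "targets": [
    [1,0,0,0.02,0,0,0],
    [1,0,0,0,0,0,0],
    [1,0,0,0,0,0,0]
  ]
}}

```text
t: 20.88
eef_pos: [0.4866, 0.405, 0.2573]
tool_rot: [-0.0, 0.707, 0.708, -0.001]
wrist_force: [0.5, 0.1, 0.8]
width: 0.0912
gripper_force: 0.0
```

```bash
python3 - <<'E'
from h import *
c=read_camera("wrist");P=cloud(c);print(sense()["eef_pos"],sense()["tool_rot"])
print("drop body",rect(P,sel(P,.45,.53,.375,.45,.05,.08)))
print("drop top",rect(P,sel(P,.45,.53,.375,.45,.08,.12)))
E
```

```text
[0.4872853  0.40525067 0.2585183 ] [-2.00661096e-05  7.06869320e-01  7.07344160e-01 -5.39507341e-05]
drop body (453, array([489.3, 407.6]), array([32.1, 31.8]), 4.5, np.float64(0.063), 'mid', array([489. , 408.5]))
drop top (164, array([488.3, 406.2]), array([12.8, 13.7]), 72.0, np.float64(0.097), 'mid', array([488.7, 406.3]))
```

{"name": "arm_command", "arguments": {
  "targets": [
    [1,0.001,0.001,0.03,0,0,0],
    [1,0,0,0.04,0,0,0],
    [1,0,0,0.04,0,0,0],
    [1,0,0,0.04,0,0,0],
    [1,0,0,0.03,0,0,0]
  ]
}}

```text
t: 21.35
eef_pos: [0.4884, 0.406, 0.0768]
tool_rot: [0.0, 0.707, 0.707, 0.0]
wrist_force: [0.6, 0.4, -0.8]
width: 0.0909
gripper_force: 0.0
```

{"name": "arm_command", "arguments": {
  "targets": [
    [1,0,0,0.025,0,0,0],
    [1,0,0,0.015,0,0,0],
    [1,0,0,0.0075,0,0,0],
    [1,0,0,0,0,0,0],
    [1,0,0,0,0,0,0]
  ]
}}

```text
t: 21.77
eef_pos: [0.489, 0.4069, 0.0319]
tool_rot: [0.0, 0.707, 0.707, 0.001]
wrist_force: [-0.7, -0.6, 0.4]
width: 0.0911
gripper_force: 0.0
```

{"name": "arm_command", "arguments": {
  "targets": [
    [-1,0,0,0,0,0,0],
    [-1,0,0,0,0,0,0],
    [-1,0,0,0,0,0,0],
    [-1,0,0,0,0,0,0],
    [-1,0,0,0,0,0,0]
  ]
}}

```text
t: 22.18
eef_pos: [0.4883, 0.4065, 0.0309]
tool_rot: [0.0, 0.707, 0.707, 0.0]
wrist_force: [-0.6, -0.3, -0.7]
width: 0.0614
gripper_force: 0.0
```

{"name": "arm_command", "arguments": {
  "targets": [
    [-1,0,0,0,0,0,0],
    [-1,0,0,0,0,0,0],
    [-1,0,0,0,0,0,0],
    [-1,0,0,0,0,0,0],
    [-1,0,0,0,0,0,0]
  ]
}}

```text
t: 22.6
eef_pos: [0.4881, 0.4064, 0.0304]
tool_rot: [-0.0, 0.707, 0.707, -0.0]
wrist_force: [-0.6, -0.4, 0.9]
width: 0.0314
gripper_force: 30.0
```

{"name": "arm_command", "arguments": {
  "targets": [
    [-1,0,0,0,0,0,0]
  ]
}}

```text
t: 22.68
eef_pos: [0.4881, 0.4064, 0.0304]
tool_rot: [-0.0, 0.707, 0.707, -0.0]
wrist_force: [0.3, 0.2, -1.0]
width: 0.032
gripper_force: 30.0
```

{"name": "arm_command", "arguments": {
  "targets": [
    [-1,0,0,-0.02,0,0,0],
    [-1,0,0,-0.04,0,0,0],
    [-1,0,0,-0.04,0,0,0],
    [-1,0,0,-0.04,0,0,0],
    [-1,0,0,-0.04,0,0,0]
  ]
}}

```text
t: 23.1
eef_pos: [0.4878, 0.4061, 0.2122]
tool_rot: [-0.0, 0.707, 0.707, -0.0]
wrist_force: [1.2, -0.7, -0.6]
width: 0.0317
gripper_force: 30.0
```

{"name": "arm_command", "arguments": {
  "targets": [
    [-1,0,0,-0.04,0,0,0],
    [-1,0,0,-0.04,0,0,0],
    [-1,-0.0074,0,-0.01,0,0,0],
    [-1,-0.04,-0.002,0,0,0,0],
    [-1,-0.04,-0.002,0,0,0,0]
  ]
}}

```text
t: 23.52
eef_pos: [0.4842, 0.3188, 0.3011]
tool_rot: [0.0, 0.706, 0.708, 0.001]
wrist_force: [0.7, -0.8, -1.0]
width: 0.0316
gripper_force: 30.0
```

{"name": "arm_command", "arguments": {
  "targets": [
    [-1,-0.04,-0.002,0,0,0,0],
    [-1,-0.04,-0.002,0,0,0,0],
    [-1,-0.04,-0.002,0,0,0,0],
    [-1,-0.04,-0.002,0,0,0,0],
    [-1,-0.04,-0.002,0,0,0,0]
  ]
}}

```text
t: 23.93
eef_pos: [0.4737, 0.1172, 0.3001]
tool_rot: [-0.0, 0.707, 0.708, -0.0]
wrist_force: [1.3, -0.3, -0.3]
width: 0.0313
gripper_force: 30.0
```

{"name": "arm_command", "arguments": {
  "targets": [
    [-1,-0.04,-0.002,0,0,0,0],
    [-1,-0.04,-0.002,0,0,0,0],
    [-1,-0.04,-0.002,0,0,0,0],
    [-1,-0.04,0,0,0,0,0],
    [-1,-0.04,0,0,0,0,0]
  ]
}}

```text
t: 24.35
eef_pos: [0.4678, -0.0829, 0.3003]
tool_rot: [0.0, 0.707, 0.707, 0.0]
wrist_force: [1.4, 1.0, -1.3]
width: 0.0316
gripper_force: 30.0
```

{"name": "arm_command", "arguments": {
  "targets": [
    [-1,-0.04,0,0,0,0,0],
    [-1,-0.04,0,0,0,0,0],
    [-1,-0.04,0,0,0,0,0],
    [-1,0,0,0.02,0,0,0],
    [-1,0,0,0.03,0,0,0]
  ]
}}

```text
t: 24.77
eef_pos: [0.4697, -0.2038, 0.2518]
tool_rot: [0.002, 0.708, 0.706, 0.001]
wrist_force: [0.9, 0.1, -0.9]
width: 0.0313
gripper_force: 30.0
```

{"name": "arm_command", "arguments": {
  "targets": [
    [-1,0,0,0.04,0,0,0],
    [-1,0,0,0.03,0,0,0],
    [-1,0,0,0.03,0,0,0],
    [-1,0,0,0.01,0,0,0],
    [-1,0,0,0.005,0,0,0]
  ]
}}

```text
t: 25.18
eef_pos: [0.4677, -0.2006, 0.1337]
tool_rot: [-0.002, 0.707, 0.707, -0.001]
wrist_force: [0.7, 0.3, -0.6]
width: 0.0317
gripper_force: 30.0
```

{"name": "arm_command", "arguments": {
  "targets": [
    [-1,0,0,0,0,0,0],
    [-1,0,0,0,0,0,0],
    [-1,0,0,0,0,0,0],
    [-1,0,0,0.002,0,0,0],
    [-1,0,0,0,0,0,0]
  ]
}}

```text
t: 25.6
eef_pos: [0.4691, -0.2012, 0.1341]
tool_rot: [0.001, 0.707, 0.707, 0.0]
wrist_force: [0.6, -0.2, -1.0]
width: 0.0315
gripper_force: 30.0
```

{"name": "arm_command", "arguments": {
  "targets": [
    [-1,0,0,0.0015,0,0,0],
    [-1,0,0,0.001,0,0,0],
    [-1,0,0,0.001,0,0,0],
    [-1,0,0,0,0,0,0],
    [-1,0,0,0,0,0,0]
  ]
}}

```text
t: 26.02
eef_pos: [0.4687, -0.201, 0.1299]
tool_rot: [-0.0, 0.707, 0.707, -0.0]
wrist_force: [0.1, -0.7, -1.0]
width: 0.0313
gripper_force: 30.0
```

{"name": "arm_command", "arguments": {
  "targets": [
    [1,0,0,0,0,0,0],
    [1,0,0,0,0,0,0],
    [1,0,0,0,0,0,0],
    [1,0,0,0,0,0,0],
    [1,0,0,0,0,0,0]
  ]
}}

```text
t: 26.43
eef_pos: [0.4688, -0.201, 0.13]
tool_rot: [0.0, 0.707, 0.707, 0.0]
wrist_force: [0.3, -0.7, -0.9]
width: 0.0621
gripper_force: 0.0
```

{"name": "arm_command", "arguments": {
  "targets": [
    [1,0,0,0,0,0,0],
    [1,0,0,0,0,0,0],
    [1,0,0,-0.02,0,0,0],
    [1,0,0,-0.04,0,0,0],
    [1,0,0,-0.04,0,0,0]
  ]
}}

```text
t: 26.85
eef_pos: [0.4678, -0.2005, 0.2302]
tool_rot: [-0.001, 0.707, 0.707, -0.001]
wrist_force: [0.7, -0.2, 0.9]
width: 0.091
gripper_force: 0.0
```

{"name": "arm_command", "arguments": {
  "targets": [
    [1,0,0,-0.04,0,0,0],
    [1,0.02,0,-0.03,0,0,0],
    [1,0.04,0.007,0,0,0,0],
    [1,0.04,0.007,0,0,0,0],
    [1,0.04,0.007,0,0,0,0]
  ]
}}

```text
t: 27.27
eef_pos: [0.4897, -0.0597, 0.3008]
tool_rot: [0.001, 0.707, 0.707, 0.0]
wrist_force: [1.2, -0.5, -0.6]
width: 0.0912
gripper_force: 0.0
```

```bash
python3 - <<'E'
from h import *
c=read_camera("wrist");save(c,"w_tray3");P=cloud(c);print(sense()["eef_pos"])
c=read_camera("top");P=cloud(c)
for n,y in dict(mul=-.372,jar=-.286,drop=-.201).items(): print(n,rect(P,sel(P,.42,.51,y-.04,y+.04,.14,.22)))
E
```

```text
[ 0.49023875 -0.05435211  0.30041127]
mul (185, array([ 463.8, -376.5]), array([41.1, 39.2]), 13.9, np.float64(0.195), 'mid', array([ 463.5, -376.2]))
jar (196, array([ 465.5, -288.8]), array([42.2, 44.3]), 4.4, np.float64(0.167), 'mid', array([ 465.3, -288.1]))
drop (110, array([ 471. , -202.9]), array([33.3, 31.6]), 76.9, np.float64(0.166), 'mid', array([ 470.6, -201.6]))
```

View pics/w_tray3.png

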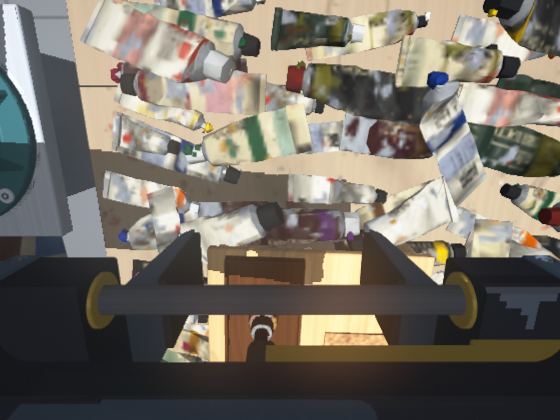

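{"name": "arm_command", "arguments": {
  "targets": [
    [1,0.04,0.007,0,0,0,0],
    [1,0.04,0.007,0,0,0,0],
    [1,0.04,0.007,0,0,0,0],
    [1,0.04,0.007,0,0,0,0],
    [1,0.04,0.007,0,0,0,0]
  ]
}}

```text
t: 27.78
eef_pos: [0.5245, 0.1405, 0.3]
tool_rot: [0.0, 0.707, 0.707, 0.0]
wrist_force: [0.1, -0.8, 1.0]
width: 0.0913
gripper_force: 0.0
```

{"name": "arm_command", "arguments": {
  "targets": [
    [1,0.04,0.007,0,0,0,0],
    [1,0.04,0.007,0,0,0,0],
    [1,0.04,0.007,0,0,0,0],
    [1,0.04,0.007,0,0,0,0],
    [1,0.04,0.007,0,0,0,0]
  ]
}}

```text
t: 28.2
eef_pos: [0.5594, 0.3406, 0.2997]
tool_rot: [0.0, 0.707, 0.707, -0.0]
wrist_force: [0.5, 0.2, -0.2]
width: 0.091
gripper_force: 0.0
```

{"name": "arm_command", "arguments": {
  "targets": [
    [1,0,0,0,0,0,-0.1208],
    [1,0,0,0,0,0,-0.1208],
    [1,0,0,0,0,0,-0.1208],
    [1,0,0,0,0,0,-0.1208],
    [1,0,0,0,0,0,-0.1208]
  ]
}}

```text
t: 28.62
eef_pos: [0.5594, 0.3386, 0.2996]
tool_rot: [-0.0, 0.462, 0.887, -0.0]
wrist_force: [0.4, -0.3, -0.5]
width: 0.0913
gripper_force: 0.0
```

{"name": "arm_command", "arguments": {
  "targets": [
    [1,0,0,0,0,0,-0.1208],
    [1,0,0,0,0,0,-0.1208],
    [1,0,0,0,0,0,-0.1208],
    [1,0,0,0,0,0,-0.1208],
    [1,0,0,0,0,0,-0.1208]
  ]
}}

```text
t: 29.03
eef_pos: [0.5595, 0.3384, 0.2997]
tool_rot: [-0.0, 0.177, 0.984, -0.0]
wrist_force: [-0.1, -0.3, 0.1]
width: 0.0912
gripper_force: 0.0
```

{"name": "arm_command", "arguments": {
  "targets": [
    [1,0,0,0,0,0,-0.1208],
    [1,0,0,0,0,0,-0.1208],
    [1,0,0,0,0,0,-0.1208],
    [1,0,0,0,0,0,0],
    [1,0,0,0,0,0,0]
  ]
}}

```text
t: 29.45
eef_pos: [0.5594, 0.3386, 0.2998]
tool_rot: [-0.0, 0.002, 1.0, -0.0]
wrist_force: [-0.2, 0.3, 0.4]
width: 0.0909
gripper_force: 0.0
```

```bash
python3 - <<'E'
from h import *
c=read_camera("wrist");save(c,"w_mag");P=cloud(c);print(sense()["eef_pos"],sense()["tool_rot"])
print(search_frame("wrist","panel")[:1])
b=np.ones(P.shape[:2],bool)
print("mag",rect(P,sel(P,.57,.74,.28,.40,.042,.06)))
Q=P[sel(P,.52,.5805,.29,.385,.017,.03)]
print("panel end x",np.percentile(Q[:,0],[0,1,5,95]),"y",np.percentile(Q[:,1],[1,99]),len(Q),np.median(Q[:,2]))
for x in (.558,.565,.572,.578):
    q=Q[abs(Q[:,0]-x)<.003]
    if len(q): print(x,q[:,1].min(),q[:,1].max(),len(q))
E
```

```text
[0.55938877 0.33872862 0.29979454] [-7.38376734e-05  2.03379246e-03  9.99997928e-01 -5.54622432e-05]
[{'bbox': [260.6, 167.9, 37.6, 21.3], 'confidence': 0.8}]
mag (967, array([639.8, 338.8]), array([ 68. , 114.1]), 89.8, np.float64(0.044), 'mid', array([639.6, 338.7]))
panel end x [0.55281768 0.55291213 0.55354672 0.57843656] y [0.31426499 0.36321992] 705 0.022657696100860714
0.558 0.31415037530827666 0.3631313454582416 172
0.565 0.3140292916862972 0.36319689511595526 160
0.572 0.31531736633076246 0.3632777264098316 145
0.578 0.3152236991712196 0.36331061101085155 133
```

View pics/w_mag.png

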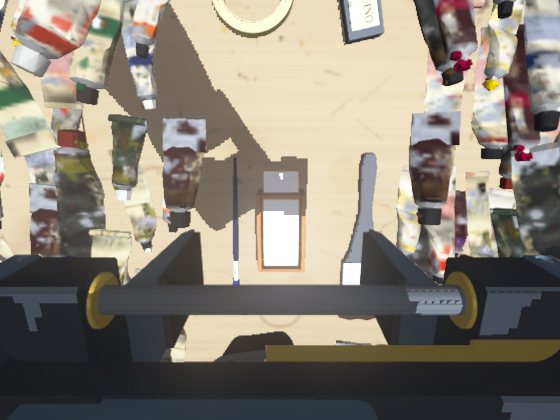

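Tray picture: the dropper top is visible in the tray, and depth puts all three things upright at their slots. Magazine picture: the panel end is at (282,180), running from x=0.553 to the mouth at 0.583. I'll check clutter heights there.

```bash
python3 - <<'E'
from h import *
P=np.load("top.npz")["P"]
for y in np.arange(.22,.46,.02):
    Q=P[sel(P,.50,.62,y-.01,y+.01,-.02,.2)]; q=P[sel(P,.545,.585,y-.01,y+.01,-.02,.2)]
    print(round(y,2),Q[:,2].max().round(3),q[:,2].max().round(3))
E
```

```text
0.22 0.055 0.049
0.24 0.028 0.012
0.26 0.103 0.016
0.28 0.102 0.011
0.3 0.05 0.049
0.32 0.076 0.053
0.34 0.073 0.046
0.36 0.066 0.031
0.38 0.04 0.013
0.4 0.079 0.012
0.42 0.012 0.01
0.44 0.014 0.014
```

{"name": "arm_command", "arguments": {
  "targets": [
    [0.54,-0.0056,0,0.02,0,0,0],
    [0.54,0,0,0.04,0,0,0],
    [0.54,0,0,0.04,0,0,0],
    [0.54,0,0,0.02,0,0,0],
    [0.54,0,0,0,0,0,0]
  ]
}}

```text
t: 29.97
eef_pos: [0.5625, 0.3376, 0.175]
tool_rot: [-0.003, 0.001, 1.0, -0.002]
wrist_force: [-0.2, 0.1, -0.4]
width: 0.0701
gripper_force: 0.0
```

{"name": "arm_command", "arguments": {
  "targets": [
    [0.54,0,0,0.03,0,0,0],
    [0.54,0,0,0.04,0,0,0],
    [0.54,0,0,0.03,0,0,0],
    [0.54,0,0,0.03,0,0,0],
    [0.54,0,0,0.015,0,0,0]
  ]
}}

```text
t: 30.38
eef_pos: [0.5644, 0.3388, 0.0332]
tool_rot: [-0.001, 0.001, 1.0, -0.0]
wrist_force: [-0.5, -0.5, -0.5]
width: 0.0702
gripper_force: 0.0
```

{"name": "arm_command", "arguments": {
  "targets": [
    [0.54,0,0,0.01,0,0,0],
    [0.54,0,0,0.007,0,0,0],
    [0.54,0,0,0,0,0,0],
    [0.54,0,0,0,0,0,0],
    [0.54,0,0,0,0,0,0]
  ]
}}

```text
t: 30.8
eef_pos: [0.5658, 0.3396, 0.0195]
tool_rot: [0.001, -0.0, 1.0, 0.001]
wrist_force: [-0.3, 0.7, -0.2]
width: 0.0705
gripper_force: 0.0
```

{"name": "arm_command", "arguments": {
  "targets": [
    [0.54,0,0,0,0,0,0],
    [0.54,0,0,0,0,0,0]
  ]
}}

```text
t: 30.97
eef_pos: [0.5653, 0.3394, 0.0189]
tool_rot: [0.001, -0.0, 1.0, 0.0]
wrist_force: [0.6, -0.0, 0.7]
width: 0.0702
gripper_force: 0.0
```

{"name": "arm_command", "arguments": {
  "targets": [
    [0.54,0,0,0.0015,0,0,0],
    [0.54,0,0,0,0,0,0],
    [-1,0,0,0,0,0,0],
    [-1,0,0,0,0,0,0],
    [-1,0,0,0,0,0,0]
  ]
}}

```text
t: 31.38
eef_pos: [0.5646, 0.339, 0.0163]
tool_rot: [-0.0, -0.0, 1.0, -0.0]
wrist_force: [-1.2, -1.0, -0.2]
width: 0.053
gripper_force: 0.3
```

{"name": "arm_command", "arguments": {
  "targets": [
    [-1,0,0,0,0,0,0],
    [-1,0,0,0,0,0,0],
    [-1,0,0,0,0,0,0],
    [-1,0,0,0,0,0,0]
  ]
}}

```text
t: 31.72
eef_pos: [0.5646, 0.339, 0.0163]
tool_rot: [-0.0, -0.0, 1.0, -0.0]
wrist_force: [-1.3, -1.4, 0.1]
width: 0.0493
gripper_force: 30.2
```

{"name": "arm_command", "arguments": {
  "targets": [
    [-1,0.008,0,0,0,0,0],
    [-1,0.01,0,0,0,0,0],
    [-1,0.01,0,0,0,0,0],
    [-1,0.01,0,0,0,0,0],
    [-1,0.01,0,0,0,0,0]
  ]
}}

```text
t: 32.13
eef_pos: [0.5155, 0.3391, 0.0165]
tool_rot: [0.0, -0.0, 1.0, 0.0]
wrist_force: [-0.6, 0.6, -0.7]
width: 0.0498
gripper_force: 30.0
```

{"name": "arm_command", "arguments": {
  "targets": [
    [-1,0.01,0,0,0,0,0],
    [-1,0.01,0,0,0,0,0],
    [-1,0.01,0,0,0,0,0],
    [-1,0.008,0,0,0,0,0],
    [-1,0.004,0,0,0,0,0]
  ]
}}

```text
t: 32.55
eef_pos: [0.4734, 0.3389, 0.0164]
tool_rot: [-0.0, -0.001, 1.0, -0.0]
wrist_force: [0.2, -0.6, -1.0]
width: 0.0493
gripper_force: 30.0
```

```bash
python3 - <<'E'
from h import *
c=read_camera("wrist");save(c,"w_pull");P=cloud(c);print(sense()["eef_pos"],sense()["tool_rot"],sense()["width"])
E
```

```text
[0.47331213 0.33890767 0.0163444 ] [-3.29237613e-04 -5.34437132e-04  9.99999786e-01 -1.85173945e-04] 0.0496734825765788
```

View pics/w_pull.png

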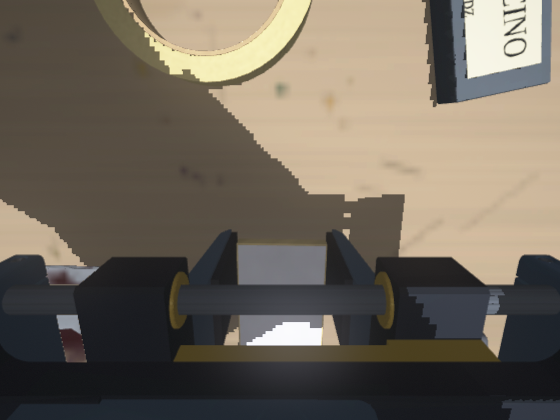

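The panel is held squarely between the fingers and clear of the magazine. I'll lift it and measure the pad from the earlier view.

{"name": "arm_command", "arguments": {
  "targets": [
    [-1,0,0,-0.02,0,0,0],
    [-1,0,0,-0.04,0,0,0],
    [-1,0,0,-0.04,0,0,0],
    [-1,0,0,-0.04,0,0,0],
    [-1,0,0,-0.04,0,0,0]
  ]
}}

```text
t: 33.02
eef_pos: [0.4748, 0.3388, 0.1984]
tool_rot: [0.0, -0.0, 1.0, 0.0]
wrist_force: [-0.9, 1.7, -0.4]
width: 0.0492
gripper_force: 30.0
```

{"name": "arm_command", "arguments": {
  "targets": [
    [-1,0,0,-0.04,0,0,0],
    [-1,0,0,-0.04,0,0,0],
    [-1,0,0,-0.02,0,0,0],
    [-1,0,0,0,0,0,0],
    [-1,0,0,0,0,0,0]
  ]
}}

```text
t: 33.43
eef_pos: [0.4753, 0.3393, 0.2975]
tool_rot: [0.001, -0.0, 1.0, 0.001]
wrist_force: [-0.5, 0.6, -1.0]
width: 0.0496
gripper_force: 30.0
```

```bash
python3 - <<'E'
from h import *
for nm,thr in (("wt",.0),("top",.0)):
    d=np.load(nm+".npz");P=d["P"];f=d["f"].astype(int)
    h=cv2.cvtColor(d["f"],cv2.COLOR_RGB2LAB).astype(float)
    reg=sel(P,.525,.68,-.38,-.21,.09,.105)
    if nm=="wt": reg[250:]=0
    m=cv2.kmeans(np.float32(h[reg][:,1:2]),2,None,(3,50,.1),5,cv2.KMEANS_PP_CENTERS)
    lab=m[1].ravel();k=int(np.argmax(m[2][:,0]))
    M=np.zeros(reg.shape,np.uint8);M[reg]=(lab==k)
    M=cv2.morphologyEx(M,cv2.MORPH_CLOSE,np.ones((5,5)));
    n,L,st,_=cv2.connectedComponentsWithStats(M);i=1+np.argmax(st[1:,4]);print(nm,st[i],m[2].ravel())
    print(rect(P,(L==i)&reg))
c=read_camera("side");save(c,"side1")
P=cloud(c);print("held",rect(P,sel(P,.42,.60,.28,.40,.27,.33)))
print(sense()["eef_pos"])
E
```

```text
wt [ 299  157  110   90 6916] [136.91228 126.07622]
(6891, array([ 592.6, -321.5]), array([121.2, 136.5]), 87.8, np.float64(0.098), 'mid', array([ 592. , -316.9]))
top [387 145  21  42 763] [126.831665 139.61977 ]
(698, array([ 612.2, -294.9]), array([ 64.8, 134.6]), 89.2, np.float64(0.099), 'mid', array([ 610.7, -294.9]))
held (748, array([508.5, 339.9]), array([108. ,  73.4]), 0.6, np.float64(0.307), 'mid', array([506.9, 341.9]))
[0.47471473 0.33886525 0.29596321]
```

```bash
python3 - <<'E'
from h import *
from scipy.spatial.transform import Rotation as R
c=read_camera("wrist");s=sense();q=np.array(s["tool_rot"]);Rt=R.from_quat(q[[1,2,3,0]]).as_matrix();T=np.array(c["pose"])
Rc=Rt.T@T[:3,:3];tc=Rt.T@(T[:3,3]-s["eef_pos"]);K=c["camera_matrix"];print(tc)
def pose(p,q):
    q=np.array(q);A=R.from_quat(q[[1,2,3,0]]).as_matrix();X=np.eye(4);X[:3,:3]=A@Rc;X[:3,3]=np.array(p)+A@tc;return X
for nm,p,q,r in (("w_carry",[.46244094,-.37109403,.30883417],[-.00017,.706405,.707808,.00004],(70,165,340,475)),("w_tray",[.4998649,-.29253,.33399],[0,.7055418,.7086683,.0001],(140,183,305,425))):
    im=cv2.imread(f"pics/{nm}.png");v0,v1,u0,u1=r
    lab=cv2.cvtColor(cv2.GaussianBlur(im,(3,3),0),cv2.COLOR_BGR2LAB)[v0:v1,u0:u1].astype(np.float32)
    _,l,ct=cv2.kmeans(lab[...,:2].reshape(-1,2).copy(),2,None,(3,50,.1),5,cv2.KMEANS_PP_CENTERS)
    M=(l.reshape(lab.shape[:2])==int(np.argmax(ct[:,1]))).astype(np.uint8)
    M=cv2.morphologyEx(cv2.morphologyEx(M,cv2.MORPH_CLOSE,np.ones((5,5))),cv2.MORPH_OPEN,np.ones((5,5)))
    n,L,st,_=cv2.connectedComponentsWithStats(M);i=1+np.argmax(st[1:,4]);print(nm,ct.round().tolist(),st[i]+[u0,v0,0,0,0])
    v,u=np.nonzero(L==i);C=dict(camera_matrix=K,pose=pose(p,q))
    W=np.array([ray(C,(a+u0,b+v0),.099)[:2] for a,b in zip(u,v)],np.float32)*1000
    print(cv2.minAreaRect(W))
    if nm=="w_carry":
        cm=W.mean(0);U,S,Vt=np.linalg.svd(W-cm,full_matrices=False);print(cm,np.degrees(np.arctan(Vt[0][1]/Vt[0][0])))
E
```

```text
[ 0.07675657  0.00136142 -0.17112505]
w_carry [[189.0, 138.0], [229.0, 128.0]] [ 353   88  107   61 5414]
((603.9874877929688, -295.92010498046875), (63.70075988769531, 114.5359115600586), 87.63579559326172)
[ 603.6236  -294.77243] -2.3568861
w_tray [[196.0, 138.0], [233.0, 126.0]] [ 305  157  103   26 2153]
((596.2007446289062, -279.05499267578125), (129.379638671875, 31.700654983520508), 0.1636245995759964)
```

{"name": "arm_command", "arguments": {
  "targets": [
    [-1,-0.0057,-0.0395,0,0,0,0],
    [-1,-0.0057,-0.0395,0,0,0,0],
    [-1,-0.0057,-0.0395,0,0,0,0],
    [-1,-0.0057,-0.0395,0,0,0,0],
    [-1,-0.0057,-0.0395,0,0,0,0]
  ]
}}

```text
t: 33.95
eef_pos: [0.5026, 0.1397, 0.2947]
tool_rot: [-0.001, -0.001, 1.0, -0.0]
wrist_force: [0.3, 0.3, -1.1]
width: 0.0498
gripper_force: 30.0
```

{"name": "arm_command", "arguments": {
  "targets": [
    [-1,-0.0057,-0.0395,0,0,0,0],
    [-1,-0.0057,-0.0395,0,0,0,0],
    [-1,-0.0057,-0.0395,0,0,0,0],
    [-1,-0.0057,-0.0395,0,0,0,0],
    [-1,-0.0057,-0.0395,0,0,0,0]
  ]
}}

```text
t: 34.37
eef_pos: [0.5312, -0.0579, 0.2948]
tool_rot: [-0.001, -0.0, 1.0, 0.0]
wrist_force: [0.3, 0.8, -0.4]
width: 0.0495
gripper_force: 30.0
```

{"name": "arm_command", "arguments": {
  "targets": [
    [-1,-0.0057,-0.0395,0,0,0,0],
    [-1,-0.0057,-0.0395,0,0,0,0],
    [-1,-0.0057,-0.0395,0,0,0,0],
    [-1,-0.0057,-0.0395,0,0,0,0],
    [-1,-0.0057,-0.0395,0,0,0,0]
  ]
}}

```text
t: 34.78
eef_pos: [0.5599, -0.2553, 0.2944]
tool_rot: [-0.001, -0.0, 1.0, 0.001]
wrist_force: [0.3, 0.4, 0.2]
width: 0.0494
gripper_force: 30.0
```

{"name": "arm_command", "arguments": {
  "targets": [
    [-1,-0.0053,-0.0395,0,0,0,0.0412],
    [-1,0,0,0.02,0,0,0],
    [-1,0,0,0.04,0,0,0],
    [-1,0,0,0.04,0,0,0],
    [-1,0,0,0.03,0,0,0]
  ]
}}

```text
t: 35.2
eef_pos: [0.564, -0.2923, 0.1616]
tool_rot: [-0.002, 0.021, 1.0, 0.001]
wrist_force: [-0.2, -1.0, -1.7]
width: 0.0496
gripper_force: 30.0
```

{"name": "arm_command", "arguments": {
  "targets": [
    [-1,0,0,0.03,0,0,0],
    [-1,0,0,0.015,0,0,0],
    [-1,0,0,0,0,0,0],
    [-1,0,0,0,0,0,0],
    [-1,0,0,0,0,0,0]
  ]
}}

```text
t: 35.62
eef_pos: [0.5668, -0.2933, 0.1228]
tool_rot: [0.001, 0.02, 1.0, -0.0]
wrist_force: [0.6, 0.4, -0.4]
width: 0.0494
gripper_force: 30.0
```

```bash
python3 - <<'E'
from h import *
c=read_camera("side");f=c["frame"][110:210,240:400];cv2.imwrite("pics/side_pad.png",cv2.resize(f,None,fx=5,fy=5)[:,:,::-1])
s=sense();print(s["eef_pos"],s["tool_rot"])
E
```

```text
[ 0.56696773 -0.29343459  0.12323084] [ 1.04693509e-03  2.02692061e-02  9.99793854e-01 -5.59197632e-04]
```

View pics/side_pad.png

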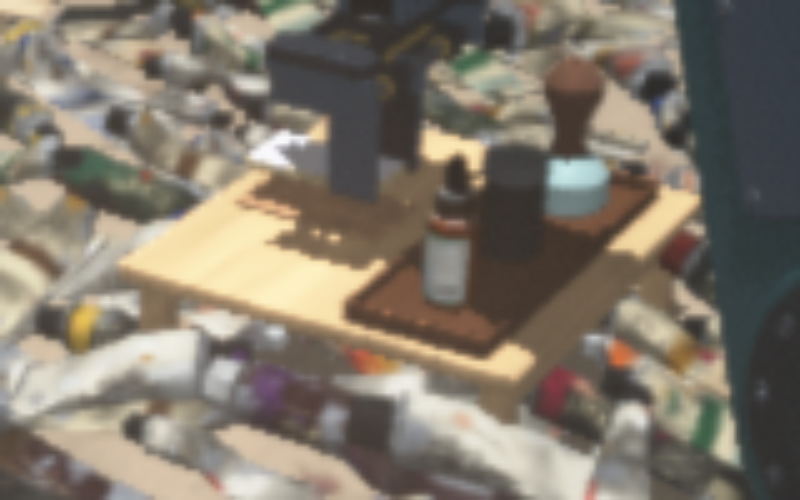

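Zoomed side view: the three things are upright in the tray (dropper (450,230), jar (515,200), muller (580,130)). The panel is held level above the pad. I'll lower it.

{"name": "arm_command", "arguments": {
  "targets": [
    [-1,0,0,0.006,0,0,0],
    [-1,0,0,0.005,0,0,0],
    [-1,0,0,0.003,0,0,0],
    [-1,0,0,0,0,0,0],
    [-1,0,0,0,0,0,0]
  ]
}}

```text
t: 36.08
eef_pos: [0.5659, -0.2928, 0.1073]
tool_rot: [-0.0, 0.02, 1.0, 0.0]
wrist_force: [0.8, -0.7, -0.4]
width: 0.0497
gripper_force: 30.0
```

{"name": "arm_command", "arguments": {
  "targets": [
    [-1,0,0,0,0,0,0],
    [-1,0,0,0,0,0,0],
    [-1,0,0,0,0,0,0],
    [-1,0,0,0,0,0,0],
    [-1,0,0,0,0,0,0]
  ]
}}

```text
t: 36.5
eef_pos: [0.566, -0.293, 0.1075]
tool_rot: [0.0, 0.02, 1.0, -0.0]
wrist_force: [-0.4, -0.5, -0.6]
width: 0.0496
gripper_force: 30.0
```

{"name": "arm_command", "arguments": {
  "targets": [
    [-1,0,0,0.003,0,0,0],
    [-1,0,0,0.002,0,0,0],
    [-1,0,0,0.001,0,0,0],
    [-1,0,0,0,0,0,0],
    [-1,0,0,0,0,0,0]
  ]
}}

```text
t: 36.92
eef_pos: [0.5659, -0.2929, 0.1013]
tool_rot: [-0.0, 0.02, 1.0, 0.0]
wrist_force: [-0.1, 0.2, -0.2]
width: 0.0496
gripper_force: 30.0
```

{"name": "arm_command", "arguments": {
  "targets": [
    [-1,0,0,0.0005,0,0,0],
    [-1,0,0,0,0,0,0],
    [-1,0,0,0,0,0,0],
    [0.2,0,0,0,0,0,0],
    [0.2,0,0,0,0,0,0]
  ]
}}

```text
t: 37.33
eef_pos: [0.566, -0.293, 0.101]
tool_rot: [0.0, 0.02, 1.0, -0.0]
wrist_force: [0.2, -0.7, 0.5]
width: 0.0548
gripper_force: 0.0
```

{"name": "arm_command", "arguments": {
  "targets": [
    [0.5,0,0,0,0,0,0],
    [0.5,0,0,0,0,0,0],
    [0.5,0,0,0,0,0,0],
    [0.5,0,0,0,0,0,0],
    [0.5,0,0,0,0,0,0]
  ]
}}

```text
t: 37.75
eef_pos: [0.566, -0.2929, 0.1009]
tool_rot: [-0.0, 0.02, 1.0, 0.0]
wrist_force: [0.1, 0.1, -0.5]
width: 0.0681
gripper_force: 0.0
```

{"name": "arm_command", "arguments": {
  "targets": [
    [0.5,0,0,-0.02,0,0,0],
    [0.5,0,0,-0.03,0,0,0],
    [0.5,0,0,-0.04,0,0,0],
    [1,0,0,-0.04,0,0,0],
    [1,0,0,-0.04,0,0,0]
  ]
}}

```text
t: 38.17
eef_pos: [0.5656, -0.2927, 0.2727]
tool_rot: [-0.0, 0.02, 1.0, 0.0]
wrist_force: [0.2, 0.0, -0.9]
width: 0.079
gripper_force: 0.0
```

{"name": "arm_command", "arguments": {
  "targets": [
    [1,0,0,-0.03,0,0,0],
    [1,0,0,0,0,0,0.1208],
    [1,0,0,0,0,0,0.1208],
    [1,0,0,0,0,0,0.1208],
    [1,0,0,0,0,0,0.1208]
  ]
}}

```text
t: 38.58
eef_pos: [0.5659, -0.2929, 0.3012]
tool_rot: [0.0, 0.262, 0.965, -0.0]
wrist_force: [-0.3, -0.5, -0.2]
width: 0.0913
gripper_force: 0.0
```

{"name": "arm_command", "arguments": {
  "targets": [
    [1,0,0,0,0,0,0.1208],
    [1,0,0,0,0,0,0.1208],
    [1,0,0,0,0,0,0.1208],
    [1,0,0,0,0,0,0.1208],
    [1,0,0,0,0,0,0.1208]
  ]
}}

```text
t: 39.0
eef_pos: [0.5659, -0.2929, 0.3009]
tool_rot: [-0.0, 0.537, 0.844, -0.0]
wrist_force: [-0.6, -0.2, 0.1]
width: 0.0911
gripper_force: 0.0
```

{"name": "arm_command", "arguments": {
  "targets": [
    [1,0,0,0,0,0,0.1208],
    [1,0,0,0,0,0,0.1208],
    [1,0,0,0,0,0,0.1208],
    [1,0,0,0,0,0,0.0816],
    [1,0,0,0,0,0,0]
  ]
}}

```text
t: 39.42
eef_pos: [0.5659, -0.2929, 0.3009]
tool_rot: [-0.0, 0.709, 0.705, -0.0]
wrist_force: [0.9, 0.3, 0.3]
width: 0.0913
gripper_force: 0.0
```

```bash
python3 - <<'E'
from h import *
c=read_camera("wrist");save(c,"w_laid");P=cloud(c);np.savez("wl.npz",P=P,f=c["frame"]);s=sense();print(s["eef_pos"],s["tool_rot"])
b=np.zeros(P.shape[:2],bool);b[:250]=1
m=sel(P,.53,.68,-.36,-.23,.1035,.12)&b
print("panel",rect(P,m))
Q=P[m][:,:2]*1000;cm=Q.mean(0);U,S,Vt=np.linalg.svd(Q-cm,full_matrices=False);print(cm,np.degrees(np.arctan(Vt[0][1]/Vt[0][0])))
print(search_frame("wrist","panel")[:2],search_frame("wrist","pad")[:1])
E
```

```text
[ 0.56595521 -0.29288745  0.30089665] [-3.82404764e-05  7.06913933e-01  7.07299576e-01 -4.41171743e-06]
panel (3676, array([ 605.2, -293.5]), array([ 50.5, 100.2]), 86.5, np.float64(0.107), 'mid', array([ 605. , -293.1]))
[ 604.94672131 -292.74832416] -3.217150072503954
[{'bbox': [269.9, 165.1, 88.1, 43.6], 'confidence': 0.79}] [{'bbox': [264.4, 155.6, 103.1, 57.0], 'confidence': 0.8}]
```

View pics/w_laid.png

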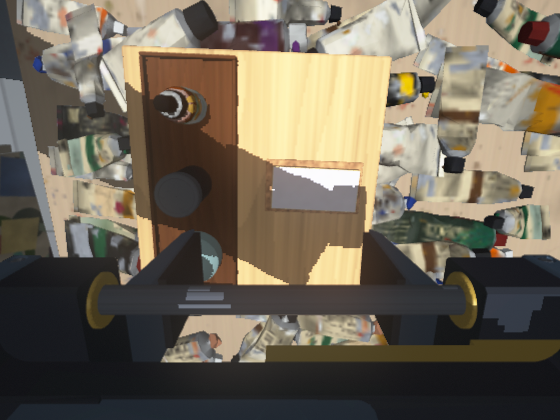

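The panel lies flat on the pad at about (315,187). I'll zoom in to check the margins.

```bash
python3 - <<'E'
import cv2
im=cv2.imread("pics/w_laid.png")[145:225,255:375]
l=cv2.createCLAHE(3,(2,2));im=cv2.resize(im,None,fx=6.5,fy=6.5,interpolation=cv2.INTER_CUBIC)
lab=cv2.cvtColor(im,cv2.COLOR_BGR2LAB);lab[...,0]=l.apply(lab[...,0]);cv2.imwrite("pics/z.png",cv2.cvtColor(lab,cv2.COLOR_LAB2BGR))
E
```

```text
(no output)
```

View pics/z.png

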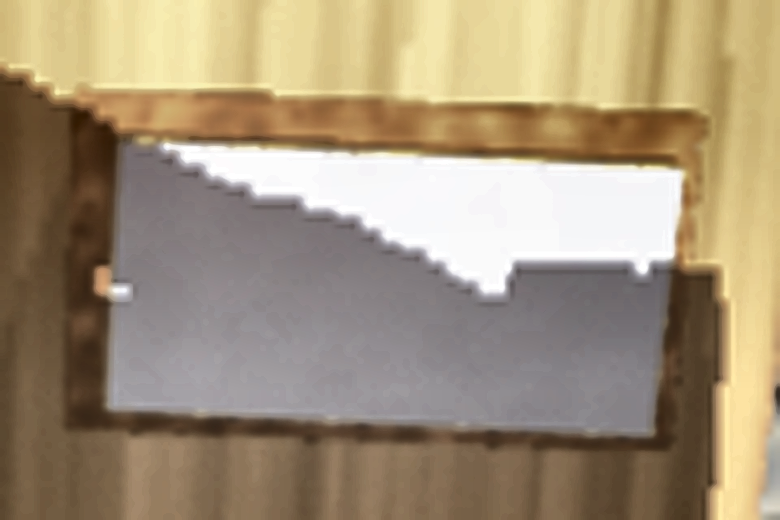

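```bash
python3 - <<'E'
from h import *
c=read_camera("wrist")
f=lambda L,z:np.array([ray(c,(255+(a+.5)/6.5-.5,145+(b+.5)/6.5-.5),z)[:2]*1000 for a,b in L])
for n,L,z in (("pad",[(75,85),(703,113),(670,445),(68,428)],.099),("panel",[(122,135),(683,167),(656,435),(107,410)],.107)):
    W=f(L,z);print(n,W.round(1).tolist(),W.mean(0).round(1),[np.linalg.norm(W[i]-W[i-1]).round(1) for i in range(4)],np.degrees(np.arctan2(*(W[1]-W[0])[::-1])).round(2),np.degrees(np.arctan2(*(W[2]-W[3])[::-1])).round(2))
E
```

```text
pad [[549.2, -258.2], [660.2, -263.0], [658.4, -324.2], [547.1, -321.0]] [ 603.7 -291.6] [np.float64(62.9), np.float64(111.1), np.float64(61.3), np.float64(111.3)] -2.5 -1.65
panel [[557.6, -265.8], [655.3, -271.4], [653.7, -320.0], [554.6, -315.4]] [ 605.3 -293.1] [np.float64(49.6), np.float64(97.9), np.float64(48.7), np.float64(99.2)] -3.23 -2.68
```

The offset from the pad's centre is about 2 mm and under 1°, so the panel is well placed. Now the things go back, starting with the dropper.

{"name": "arm_command", "arguments": {
  "targets": [
    [1,0.0229,-0.0243,0,0,0,0],
    [1,0.023,-0.0243,0,0,0,0],
    [1,0.023,-0.0243,0,0,0,0],
    [1,0.023,-0.0243,0,0,0,0],
    [1,0,0,0.02,0,0,0]
  ]
}}

```text
t: 40.03
eef_pos: [0.4671, -0.1988, 0.2838]
tool_rot: [0.002, 0.706, 0.708, 0.001]
wrist_force: [2.1, -1.3, 0.2]
width: 0.091
gripper_force: 0.0
```

{"name": "arm_command", "arguments": {
  "targets": [
    [1,0,0,0,0,0,0],
    [1,0,0,0.03,0,0,0],
    [1,0,0,0.04,0,0,0],
    [1,0,0,0.03,0,0,0],
    [1,0,0,0.02,0,0,0]
  ]
}}

```text
t: 40.45
eef_pos: [0.4684, -0.2009, 0.1584]
tool_rot: [-0.001, 0.707, 0.707, -0.0]
wrist_force: [-0.7, 0.4, -0.5]
width: 0.091
gripper_force: 0.0
```

{"name": "arm_command", "arguments": {
  "targets": [
    [1,0,0,0.02,0,0,0],
    [1,0,0,0.01,0,0,0],
    [1,0,0,0,0,0,0],
    [1,0,0,0,0,0,0],
    [1,0,0,0,0,0,0]
  ]
}}

```text
t: 40.87
eef_pos: [0.4698, -0.2014, 0.1321]
tool_rot: [0.001, 0.707, 0.707, 0.0]
wrist_force: [0.1, -0.4, -0.1]
width: 0.0914
gripper_force: 0.0
```

{"name": "arm_command", "arguments": {
  "targets": [
    [-1,0,0,0,0,0,0],
    [-1,0,0,0,0,0,0],
    [-1,0,0,0,0,0,0],
    [-1,0,0,0,0,0,0],
    [-1,0,0,0,0,0,0]
  ]
}}

```text
t: 41.28
eef_pos: [0.469, -0.201, 0.1312]
tool_rot: [0.0, 0.707, 0.707, 0.0]
wrist_force: [0.7, 0.3, -0.0]
width: 0.0606
gripper_force: 0.0
```

{"name": "arm_command", "arguments": {
  "targets": [
    [-1,0,0,0,0,0,0],
    [-1,0,0,0,0,0,0],
    [-1,0,0,0,0,0,0],
    [-1,0,0,0,0,0,0],
    [-1,0,0,0,0,0,0]
  ]
}}

```text
t: 41.7
eef_pos: [0.4689, -0.2009, 0.1309]
tool_rot: [-0.0, 0.707, 0.707, -0.0]
wrist_force: [0.4, -0.2, 0.9]
width: 0.0314
gripper_force: 30.0
```

{"name": "arm_command", "arguments": {
  "targets": [
    [-1,0,0,0,0,0,0],
    [-1,0,0,0,0,0,0]
  ]
}}

```text
t: 41.87
eef_pos: [0.4689, -0.2009, 0.1309]
tool_rot: [-0.0, 0.707, 0.707, -0.0]
wrist_force: [-0.1, -0.3, -0.4]
width: 0.0311
gripper_force: 30.0
```

{"name": "arm_command", "arguments": {
  "targets": [
    [-1,0,0,-0.02,0,0,0],
    [-1,0,0,-0.04,0,0,0],
    [-1,0,0,-0.04,0,0,0],
    [-1,0,0,-0.04,0,0,0],
    [-1,0.0073,0,-0.03,0,0,0]
  ]
}}

```text
t: 42.28
eef_pos: [0.4693, -0.1943, 0.3043]
tool_rot: [0.001, 0.708, 0.707, 0.0]
wrist_force: [1.1, -0.3, -1.0]
width: 0.0315
gripper_force: 30.0
```

{"name": "arm_command", "arguments": {
  "targets": [
    [-1,0.04,0.002,0,0,0,0],
    [-1,0.04,0.002,0,0,0,0],
    [-1,0.04,0.002,0,0,0,0],
    [-1,0.04,0.002,0,0,0,0],
    [-1,0.04,0.002,0,0,0,0]
  ]
}}

```text
t: 42.7
eef_pos: [0.4786, 0.0081, 0.3011]
tool_rot: [0.0, 0.708, 0.707, 0.0]
wrist_force: [1.5, -0.5, -0.3]
width: 0.0316
gripper_force: 30.0
```

{"name": "arm_command", "arguments": {
  "targets": [
    [-1,0.04,0.002,0,0,0,0],
    [-1,0.04,0.002,0,0,0,0],
    [-1,0.04,0.002,0,0,0,0],
    [-1,0.04,0.002,0,0,0,0],
    [-1,0.04,0.0016,0,0,0,0]
  ]
}}

```text
t: 43.12
eef_pos: [0.4884, 0.2084, 0.301]
tool_rot: [0.0, 0.707, 0.707, 0.0]
wrist_force: [1.1, -0.7, -0.2]
width: 0.0311
gripper_force: 30.0
```

{"name": "arm_command", "arguments": {
  "targets": [
    [-1,0.04,0,0,0,0,0],
    [-1,0.04,0,0,0,0,0],
    [-1,0.04,0,0,0,0,0],
    [-1,0.04,0,0,0,0,0],
    [-1,0.04,0,0,0,0,0]
  ]
}}

```text
t: 43.53
eef_pos: [0.4885, 0.4084, 0.3007]
tool_rot: [0.0, 0.707, 0.707, -0.0]
wrist_force: [0.6, -0.2, -0.1]
width: 0.0316
gripper_force: 30.0
```

{"name": "arm_command", "arguments": {
  "targets": [
    [-1,0,0,0.02,0,0,0],
    [-1,0,0,0.04,0,0,0],
    [-1,0,0,0.04,0,0,0],
    [-1,0,0,0.04,0,0,0],
    [-1,0,0,0.04,0,0,0]
  ]
}}

```text
t: 43.95
eef_pos: [0.4888, 0.4063, 0.1192]
tool_rot: [0.0, 0.707, 0.707, 0.0]
wrist_force: [1.4, 0.3, -0.7]
width: 0.0314
gripper_force: 30.0
```

{"name": "arm_command", "arguments": {
  "targets": [
    [-1,0,0,0.03,0,0,0],
    [-1,0,0,0.025,0,0,0],
    [-1,0,0,0.02,0,0,0],
    [-1,0,0,0.008,0,0,0],
    [-1,0,0,0,0,0,0]
  ]
}}

```text
t: 44.37
eef_pos: [0.4881, 0.4056, 0.0361]
tool_rot: [-0.0, 0.707, 0.707, -0.002]
wrist_force: [0.4, -0.4, -1.5]
width: 0.0314
gripper_force: 30.0
```

{"name": "arm_command", "arguments": {
  "targets": [
    [-1,0,0,0,0,0,0],
    [-1,0,0,0,0,0,0],
    [-1,0,0,0,0,0,0],
    [-1,0,0,0,0,0,0]
  ]
}}

```text
t: 44.7
eef_pos: [0.4897, 0.4068, 0.0392]
tool_rot: [0.0, 0.707, 0.707, 0.001]
wrist_force: [-0.6, 0.1, -1.1]
width: 0.0316
gripper_force: 30.0
```

{"name": "arm_command", "arguments": {
  "targets": [
    [-1,0,0,0.003,0,0,0],
    [-1,0,0,0.002,0,0,0],
    [-1,0,0,0.0015,0,0,0],
    [-1,0,0,0,0,0,0],
    [-1,0,0,0,0,0,0]
  ]
}}

```text
t: 45.12
eef_pos: [0.4891, 0.4065, 0.0318]
tool_rot: [-0.0, 0.707, 0.707, -0.0]
wrist_force: [-3.1, -2.1, 8.7]
width: 0.0318
gripper_force: 30.0
```

{"name": "arm_command", "arguments": {
  "targets": [
    [-1,0,0,0.0005,0,0,0],
    [-1,0,0,0,0,0,0],
    [-1,0,0,0,0,0,0]
  ]
}}

```text
t: 45.37
eef_pos: [0.4892, 0.4065, 0.0318]
tool_rot: [-0.0, 0.707, 0.707, -0.0]
wrist_force: [-5.3, -2.0, 16.1]
width: 0.0317
gripper_force: 30.0
```

{"name": "arm_command", "arguments": {
  "targets": [
    [-1,0,0,-0.0008,0,0,0],
    [-1,0,0,0,0,0,0],
    [1,0,0,0,0,0,0],
    [1,0,0,0,0,0,0],
    [1,0,0,0,0,0,0]
  ]
}}

```text
t: 45.78
eef_pos: [0.489, 0.4063, 0.0315]
tool_rot: [-0.0, 0.707, 0.707, -0.0]
wrist_force: [-0.0, -0.1, 1.4]
width: 0.0487
gripper_force: 0.0
```

{"name": "arm_command", "arguments": {
  "targets": [
    [1,0,0,0,0,0,0],
    [1,0,0,0,0,0,0],
    [1,0,0,0,0,0,0],
    [1,0,0,0,0,0,0],
    [1,0,0,-0.02,0,0,0]
  ]
}}

```text
t: 46.2
eef_pos: [0.4874, 0.405, 0.049]
tool_rot: [-0.0, 0.707, 0.707, -0.002]
wrist_force: [-0.5, 0.0, -0.6]
width: 0.0822
gripper_force: 0.0
```

{"name": "arm_command", "arguments": {
  "targets": [
    [1,0,0,-0.04,0,0,0],
    [1,0,0,-0.04,0,0,0],
    [1,0,0,-0.04,0,0,0],
    [1,0,0,-0.04,0,0,0],
    [1,0,0,-0.04,0,0,0]
  ]
}}

```text
t: 46.62
eef_pos: [0.4888, 0.4061, 0.2538]
tool_rot: [0.0, 0.707, 0.707, 0.0]
wrist_force: [-0.5, 0.6, -0.1]
width: 0.0912
gripper_force: 0.0
```

{"name": "arm_command", "arguments": {
  "targets": [
    [1,0,0,-0.04,0,0,0],
    [1,-0.0125,0,-0.01,0,0,0],
    [1,-0.04,-0.002,0,0,0,0],
    [1,-0.04,-0.002,0,0,0,0],
    [1,-0.04,-0.002,0,0,0,0]
  ]
}}

```text
t: 47.03
eef_pos: [0.4824, 0.2725, 0.3017]
tool_rot: [0.0, 0.707, 0.707, 0.0]
wrist_force: [0.2, 0.2, -0.1]
width: 0.091
gripper_force: 0.0
```

{"name": "arm_command", "arguments": {
  "targets": [
    [1,-0.04,-0.002,0,0,0,0],
    [1,-0.04,-0.002,0,0,0,0],
    [1,-0.04,-0.002,0,0,0,0],
    [1,-0.04,-0.002,0,0,0,0],
    [1,-0.04,-0.002,0,0,0,0]
  ]
}}

```text
t: 47.45
eef_pos: [0.4721, 0.0721, 0.3017]
tool_rot: [0.0, 0.707, 0.707, 0.0]
wrist_force: [1.0, -0.6, -0.2]
width: 0.0913
gripper_force: 0.0
```

{"name": "arm_command", "arguments": {
  "targets": [
    [1,-0.04,-0.002,0,0,0,0],
    [1,-0.04,-0.002,0,0,0,0],
    [1,-0.04,-0.002,0,0,0,0],
    [1,-0.04,-0.002,0,0,0,0],
    [1,-0.04,0,0,0,0,0]
  ]
}}

```text
t: 47.87
eef_pos: [0.4637, -0.1281, 0.3019]
tool_rot: [0.0, 0.707, 0.707, 0.0]
wrist_force: [1.2, 0.3, -0.2]
width: 0.0911
gripper_force: 0.0
```

{"name": "arm_command", "arguments": {
  "targets": [
    [1,-0.04,0,0,0,0,0],
    [1,-0.04,0,0,0,0,0],
    [1,-0.04,0,0,0,0,0],
    [1,-0.04,0,0,0,0,0],
    [1,0,0,0,0,0,0]
  ]
}}

```text
t: 48.28
eef_pos: [0.464, -0.2914, 0.3017]
tool_rot: [0.001, 0.709, 0.706, -0.0]
wrist_force: [0.5, 0.9, 0.7]
width: 0.0913
gripper_force: 0.0
```

```bash
python3 - <<'E'
from h import *
print(sense()["eef_pos"])
c=read_camera("wrist");P=cloud(c);print("jar",rect(P,sel(P,.42,.51,-.32,-.25,.16,.18)))
c=read_camera("top");P=cloud(c);print("drop",rect(P,sel(P,.44,.52,.37,.45,.055,.12)),rect(P,sel(P,.44,.52,.37,.45,.085,.12)))
E
```

```text
[ 0.46404953 -0.29140012  0.30168599]
jar (1582, array([ 464.5, -286. ]), array([43.4, 43.1]), 88.9, np.float64(0.166), 'mid', array([ 464.5, -285.6]))
drop (82, array([488.9, 400.3]), array([25.5, 31.1]), 34.5, np.float64(0.074), 'mid', array([489.8, 402.7])) (19, array([490. , 401.3]), array([10.7, 11.5]), 2.4, np.float64(0.098), 'mid', array([490.1, 401.3]))
```

{"name": "arm_command", "arguments": {
  "targets": [
    [1,0,0,0.02,0,0,0],
    [1,0,0,0.04,0,0,0],
    [1,0,0,0.04,0,0,0],
    [1,0,0,0.04,0,0,0],
    [1,0,0,0.02,0,0,0]
  ]
}}

```text
t: 48.8
eef_pos: [0.4626, -0.2835, 0.1377]
tool_rot: [-0.002, 0.707, 0.707, -0.0]
wrist_force: [-0.6, 1.0, -0.6]
width: 0.0914
gripper_force: 0.0
```

{"name": "arm_command", "arguments": {
  "targets": [
    [1,0,0,0.01,0,0,0],
    [1,0,0,0.004,0,0,0],
    [1,0,0,0,0,0,0],
    [1,0,0,0,0,0,0],
    [1,0,0,0,0,0,0]
  ]
}}

```text
t: 49.22
eef_pos: [0.4653, -0.2865, 0.1294]
tool_rot: [0.001, 0.707, 0.707, 0.0]
wrist_force: [-0.6, -0.7, -0.5]
width: 0.0911
gripper_force: 0.0
```

{"name": "arm_command", "arguments": {
  "targets": [
    [-1,0,0,0,0,0,0],
    [-1,0,0,0,0,0,0],
    [-1,0,0,0,0,0,0],
    [-1,0,0,0,0,0,0],
    [-1,0,0,0,0,0,0]
  ]
}}

```text
t: 49.63
eef_pos: [0.4644, -0.2862, 0.1279]
tool_rot: [0.0, 0.707, 0.707, 0.0]
wrist_force: [-0.0, -0.1, -0.4]
width: 0.0604
gripper_force: 0.0
```

{"name": "arm_command", "arguments": {
  "targets": [
    [-1,0,0,0,0,0,0],
    [-1,0,0,0,0,0,0],
    [-1,0,0,0,0,0,0],
    [-1,0,0,0,0,0,0],
    [-1,0,0,0,0,0,0]
  ]
}}

```text
t: 50.05
eef_pos: [0.4644, -0.2861, 0.1277]
tool_rot: [-0.0, 0.707, 0.707, -0.0]
wrist_force: [0.1, -0.9, 0.9]
width: 0.0408
gripper_force: 30.0
```

{"name": "arm_command", "arguments": {
  "targets": [
    [-1,0,0,-0.02,0,0,0],
    [-1,0,0,-0.04,0,0,0],
    [-1,0,0,-0.04,0,0,0],
    [-1,0,0,-0.04,0,0,0],
    [-1,0.0221,0,-0.03,0,0,0]
  ]
}}

```text
t: 50.47
eef_pos: [0.465, -0.266, 0.3013]
tool_rot: [0.002, 0.708, 0.706, 0.0]
wrist_force: [0.9, 0.2, 0.0]
width: 0.0413
gripper_force: 30.0
```

{"name": "arm_command", "arguments": {
  "targets": [
    [-1,0.04,0.002,0,0,0,0],
    [-1,0.04,0.002,0,0,0,0],
    [-1,0.04,0.002,0,0,0,0],
    [-1,0.04,0.002,0,0,0,0],
    [-1,0.04,0.002,0,0,0,0]
  ]
}}

```text
t: 50.88
eef_pos: [0.4742, -0.0623, 0.2979]
tool_rot: [0.0, 0.708, 0.707, 0.0]
wrist_force: [1.0, -0.2, -1.1]
width: 0.0413
gripper_force: 30.0
```

{"name": "arm_command", "arguments": {
  "targets": [
    [-1,0.04,0.002,0,0,0,0],
    [-1,0.04,0.002,0,0,0,0],
    [-1,0.04,0.002,0,0,0,0],
    [-1,0.04,0.002,0,0,0,0],
    [-1,0.04,0.002,0,0,0,0]
  ]
}}

```text
t: 51.3
eef_pos: [0.4844, 0.138, 0.2978]
tool_rot: [0.0, 0.707, 0.707, 0.0]
wrist_force: [0.8, 0.7, -1.0]
width: 0.0412
gripper_force: 30.0
```

{"name": "arm_command", "arguments": {
  "targets": [
    [-1,0.04,0.002,0,0,0,0],
    [-1,0.04,0.0014,0,0,0,0],
    [-1,0.04,0,0,0,0,0],
    [-1,0.04,0,0,0,0,0],
    [-1,0.04,0,0,0,0,0]
  ]
}}

```text
t: 51.72
eef_pos: [0.4879, 0.338, 0.2977]
tool_rot: [0.0, 0.707, 0.707, -0.0]
wrist_force: [-0.3, -1.0, -0.5]
width: 0.0413
gripper_force: 30.0
```

{"name": "arm_command", "arguments": {
  "targets": [
    [-1,0,0,0,0,0,0],
    [-1,0,0,0.03,0,0,0],
    [-1,0,0,0.04,0,0,0],
    [-1,0,0,0.04,0,0,0],
    [-1,0,0,0.04,0,0,0]
  ]
}}

```text
t: 52.13
eef_pos: [0.4883, 0.3358, 0.1464]
tool_rot: [0.0, 0.707, 0.707, 0.0]
wrist_force: [1.4, 1.5, -1.5]
width: 0.0409
gripper_force: 30.0
```

{"name": "arm_command", "arguments": {
  "targets": [
    [-1,0,0,0.04,0,0,0],
    [-1,0,0,0.03,0,0,0],
    [-1,0,0,0.025,0,0,0],
    [-1,0,0,0.015,0,0,0],
    [-1,0,0,0.003,0,0,0]
  ]
}}

```text
t: 52.55
eef_pos: [0.4868, 0.3347, 0.0318]
tool_rot: [-0.0, 0.707, 0.707, -0.002]
wrist_force: [-0.9, -1.0, -1.2]
width: 0.0411
gripper_force: 30.0
```

{"name": "arm_command", "arguments": {
  "targets": [
    [-1,0,0,0,0,0,0],
    [-1,0,0,0,0,0,0],
    [-1,0,0,0,0,0,0],
    [-1,0,0,0,0,0,0],
    [-1,0,0,0,0,0,0]
  ]
}}

```text
t: 52.97
eef_pos: [0.489, 0.3363, 0.0358]
tool_rot: [0.0, 0.707, 0.707, 0.001]
wrist_force: [0.8, 0.7, -0.7]
width: 0.0406
gripper_force: 30.0
```

{"name": "arm_command", "arguments": {
  "targets": [
    [-1,0,0,0,0,0,0],
    [-1,0,0,0,0,0,0],
    [-1,0,0,0,0,0,0]
  ]
}}

```text
t: 53.22
eef_pos: [0.4885, 0.336, 0.0349]
tool_rot: [0.0, 0.707, 0.707, 0.0]
wrist_force: [-0.3, -0.7, -0.1]
width: 0.0414
gripper_force: 30.0
```

{"name": "arm_command", "arguments": {
  "targets": [
    [-1,0,0,0.003,0,0,0],
    [-1,0,0,0.0015,0,0,0],
    [-1,0,0,0.001,0,0,0],
    [-1,0,0,0,0,0,0],
    [-1,0,0,0,0,0,0]
  ]
}}

```text
t: 53.63
eef_pos: [0.4884, 0.3359, 0.0291]
tool_rot: [-0.0, 0.707, 0.707, -0.0]
wrist_force: [0.3, -0.2, -1.2]
width: 0.0411
gripper_force: 30.0
```

{"name": "arm_command", "arguments": {
  "targets": [
    [-1,0,0,0.0003,0,0,0],
    [-1,0,0,0,0,0,0]
  ]
}}

```text
t: 53.8
eef_pos: [0.4884, 0.336, 0.0289]
tool_rot: [-0.0, 0.707, 0.707, -0.0]
wrist_force: [0.2, 0.1, -0.8]
width: 0.0413
gripper_force: 30.0
```

{"name": "arm_command", "arguments": {
  "targets": [
    [-1,0,0,0.0003,0,0,0],
    [-1,0,0,0,0,0,0],
    [1,0,0,0,0,0,0],
    [1,0,0,0,0,0,0],
    [1,0,0,0,0,0,0]
  ]
}}

```text
t: 54.22
eef_pos: [0.4884, 0.336, 0.0287]
tool_rot: [-0.0, 0.707, 0.707, 0.0]
wrist_force: [-0.5, -0.8, 0.0]
width: 0.0583
gripper_force: 0.0
```

{"name": "arm_command", "arguments": {
  "targets": [
    [1,0,0,0,0,0,0],
    [1,0,0,0,0,0,0],
    [1,0,0,0,0,0,0],
    [1,0,0,0,0,0,0],
    [1,0,0,-0.02,0,0,0]
  ]
}}

```text
t: 54.63
eef_pos: [0.4867, 0.3348, 0.0461]
tool_rot: [-0.001, 0.707, 0.707, -0.002]
wrist_force: [-0.6, -0.0, -1.0]
width: 0.0903
gripper_force: 0.0
```

{"name": "arm_command", "arguments": {
  "targets": [
    [1,0,0,-0.04,0,0,0],
    [1,0,0,-0.04,0,0,0],
    [1,0,0,-0.04,0,0,0],
    [1,0,0,-0.04,0,0,0],
    [1,0,0,-0.04,0,0,0]
  ]
}}

```text
t: 55.05
eef_pos: [0.488, 0.3357, 0.2507]
tool_rot: [0.0, 0.707, 0.707, 0.0]
wrist_force: [-0.0, -0.3, 0.8]
width: 0.0916
gripper_force: 0.0
```

{"name": "arm_command", "arguments": {
  "targets": [
    [1,0,0,-0.04,0,0,0],
    [1,-0.028,0,-0.01,0,0,0],
    [1,-0.04,-0.002,0,0,0,0],
    [1,-0.04,-0.002,0,0,0,0],
    [1,-0.04,-0.002,0,0,0,0]
  ]
}}

```text
t: 55.47
eef_pos: [0.4817, 0.1866, 0.2989]
tool_rot: [0.0, 0.707, 0.707, 0.0]
wrist_force: [0.9, 0.0, -0.4]
width: 0.0912
gripper_force: 0.0
```

{"name": "arm_command", "arguments": {
  "targets": [
    [1,-0.04,-0.002,0,0,0,0],
    [1,-0.04,-0.002,0,0,0,0],
    [1,-0.04,-0.002,0,0,0,0],
    [1,-0.04,-0.002,0,0,0,0],
    [1,-0.04,-0.002,0,0,0,0]
  ]
}}

```text
t: 55.88
eef_pos: [0.4714, -0.0138, 0.2988]
tool_rot: [0.0, 0.707, 0.707, 0.0]
wrist_force: [1.0, 0.4, 0.1]
width: 0.0913
gripper_force: 0.0
```

{"name": "arm_command", "arguments": {
  "targets": [
    [1,-0.04,-0.002,0,0,0,0],
    [1,-0.04,-0.002,0,0,0,0],
    [1,-0.04,-0.002,0,0,0,0],
    [1,-0.04,-0.002,0,0,0,0],
    [1,-0.04,-0.0015,0,0,0,0]
  ]
}}

```text
t: 56.3
eef_pos: [0.4617, -0.214, 0.2988]
tool_rot: [0.0, 0.708, 0.707, 0.0]
wrist_force: [0.5, 1.3, -0.3]
width: 0.0912
gripper_force: 0.0
```

{"name": "arm_command", "arguments": {
  "targets": [
    [1,-0.04,0,0,0,0,0],
    [1,-0.04,0,0,0,0,0],
    [1,-0.04,0,0,0,0,0],
    [1,-0.04,0,0,0,0,0],
    [1,0,0,0,0,0,0]
  ]
}}

```text
t: 56.72
eef_pos: [0.4619, -0.3774, 0.2986]
tool_rot: [0.001, 0.709, 0.706, -0.0]
wrist_force: [-0.4, 0.8, 0.3]
width: 0.0912
gripper_force: 0.0
```

```bash
python3 - <<'E'
from h import *
print(sense()["eef_pos"])
c=read_camera("wrist");P=cloud(c);print("mul",rect(P,sel(P,.42,.51,-.41,-.33,.17,.22)))
c=read_camera("top");P=cloud(c);print("jar",rect(P,sel(P,.44,.52,.305,.37,.055,.12)))
E
```

```text
[ 0.46186225 -0.37738155  0.29857385]
mul (1701, array([ 462.6, -375. ]), array([40.9, 41.8]), 0.8, np.float64(0.195), 'mid', array([ 462.7, -373.8]))
jar (161, array([490.8, 332.7]), array([43.1, 42.2]), 87.7, np.float64(0.068), 'mid', array([490.7, 332.9]))
```

{"name": "arm_command", "arguments": {
  "targets": [
    [1,0,0,0.02,0,0,0],
    [1,0,0,0.04,0,0,0],
    [1,0,0,0.03,0,0,0],
    [1,0,0,0.025,0,0,0],
    [1,0,0,0.0155,0,0,0]
  ]
}}

```text
t: 57.23
eef_pos: [0.4613, -0.3696, 0.1655]
tool_rot: [-0.002, 0.707, 0.707, -0.0]
wrist_force: [0.7, -0.1, -0.1]
width: 0.091
gripper_force: 0.0
```

{"name": "arm_command", "arguments": {
  "targets": [
    [1,0,0,0,0,0,0],
    [1,0,0,0,0,0,0],
    [1,0,0,0,0,0,0],
    [1,0,0,0,0,0,0],
    [1,0,0,0,0,0,0]
  ]
}}

```text
t: 57.65
eef_pos: [0.4628, -0.3723, 0.1695]
tool_rot: [0.001, 0.707, 0.707, 0.0]
wrist_force: [0.4, -0.4, 0.4]
width: 0.0914
gripper_force: 0.0
```

{"name": "arm_command", "arguments": {
  "targets": [
    [-1,0,0,0,0,0,0],
    [-1,0,0,0,0,0,0],
    [-1,0,0,0,0,0,0],
    [-1,0,0,0,0,0,0],
    [-1,0,0,0,0,0,0]
  ]
}}

```text
t: 58.07
eef_pos: [0.4622, -0.3721, 0.1682]
tool_rot: [0.0, 0.707, 0.707, -0.0]
wrist_force: [-0.1, 0.4, -0.4]
width: 0.0607
gripper_force: 0.0
```

{"name": "arm_command", "arguments": {
  "targets": [
    [-1,0,0,0,0,0,0],
    [-1,0,0,0,0,0,0],
    [-1,0,0,0,0,0,0],
    [-1,0,0,0,0,0,0],
    [-1,0,0,0,0,0,0]
  ]
}}

```text
t: 58.48
eef_pos: [0.4621, -0.372, 0.1681]
tool_rot: [-0.0, 0.707, 0.707, -0.0]
wrist_force: [-0.2, -0.1, 0.8]
width: 0.0405
gripper_force: 30.0
```

{"name": "arm_command", "arguments": {
  "targets": [
    [-1,0,0,-0.02,0,0,0],
    [-1,0,0,-0.04,0,0,0],
    [-1,0,0,-0.04,0,0,0],
    [-1,0,0,-0.04,0,0,0],
    [-1,0.0077,0,0,0,0,0]
  ]
}}

```text
t: 58.9
eef_pos: [0.4646, -0.3669, 0.3161]
tool_rot: [0.005, 0.708, 0.707, 0.0]
wrist_force: [0.8, -1.3, -0.6]
width: 0.0403
gripper_force: 30.0
```

{"name": "arm_command", "arguments": {
  "targets": [
    [-1,0.04,0.002,0,0,0,0],
    [-1,0.04,0.002,0,0,0,0],
    [-1,0.04,0.002,0,0,0,0],
    [-1,0.04,0.002,0,0,0,0],
    [-1,0.04,0.002,0,0,0,0]
  ]
}}

```text
t: 59.32
eef_pos: [0.4717, -0.1624, 0.3074]
tool_rot: [-0.0, 0.708, 0.707, -0.0]
wrist_force: [0.7, -0.3, -3.0]
width: 0.0406
gripper_force: 30.0
```

{"name": "arm_command", "arguments": {
  "targets": [
    [-1,0.04,0.002,0,0,0,0],
    [-1,0.04,0.002,0,0,0,0],
    [-1,0.04,0.002,0,0,0,0],
    [-1,0.04,0.002,0,0,0,0],
    [-1,0.04,0.002,0,0,0,0]
  ]
}}

```text
t: 59.73
eef_pos: [0.4819, 0.0377, 0.3076]
tool_rot: [-0.0, 0.707, 0.707, -0.0]
wrist_force: [2.5, -0.6, -3.8]
width: 0.0404
gripper_force: 30.0
```

{"name": "arm_command", "arguments": {
  "targets": [
    [-1,0.04,0.002,0,0,0,0],
    [-1,0.04,0.002,0,0,0,0],
    [-1,0.04,0.0016,0,0,0,0],
    [-1,0.04,0,0,0,0,0],
    [-1,0.04,0,0,0,0,0]
  ]
}}

```text
t: 60.15
eef_pos: [0.4876, 0.2377, 0.3074]
tool_rot: [-0.0, 0.707, 0.707, -0.0]
wrist_force: [1.3, -0.7, -1.7]
width: 0.0405
gripper_force: 30.0
```

{"name": "arm_command", "arguments": {
  "targets": [
    [-1,0.04,0,0,0,0,0],
    [-1,0,0,0,0,0,0],
    [-1,0,0,0.03,0,0,0],
    [-1,0,0,0.04,0,0,0],
    [-1,0,0,0.04,0,0,0]
  ]
}}

```text
t: 60.57
eef_pos: [0.4883, 0.2761, 0.197]
tool_rot: [0.0, 0.707, 0.707, 0.001]
wrist_force: [0.9, 0.8, -4.1]
width: 0.0409
gripper_force: 30.0
```

{"name": "arm_command", "arguments": {
  "targets": [
    [-1,0,0,0.04,0,0,0],
    [-1,0,0,0.035,0,0,0],
    [-1,0,0,0.025,0,0,0],
    [-1,0,0,0.015,0,0,0],
    [-1,0,0,0.006,0,0,0]
  ]
}}

```text
t: 60.98
eef_pos: [0.4866, 0.2747, 0.074]
tool_rot: [-0.001, 0.707, 0.707, -0.002]
wrist_force: [-0.7, -1.0, -3.4]
width: 0.0408
gripper_force: 30.0
```

{"name": "arm_command", "arguments": {
  "targets": [
    [-1,0,0,0,0,0,0],
    [-1,0,0,0,0,0,0],
    [-1,0,0,0,0,0,0],
    [-1,0,0,0,0,0,0],
    [-1,0,0,0,0,0,0]
  ]
}}

```text
t: 61.4
eef_pos: [0.489, 0.276, 0.0782]
tool_rot: [0.0, 0.707, 0.707, 0.001]
wrist_force: [-0.8, -0.1, -2.2]
width: 0.0406
gripper_force: 30.0
```

{"name": "arm_command", "arguments": {
  "targets": [
    [-1,0,0,0,0,0,0],
    [-1,0,0,0,0,0,0],
    [-1,0,0,0,0,0,0]
  ]
}}

```text
t: 61.65
eef_pos: [0.4885, 0.2757, 0.0774]
tool_rot: [0.0, 0.707, 0.707, 0.0]
wrist_force: [-0.4, 0.6, -2.7]
width: 0.0405
gripper_force: 30.0
```

Settled at about 0.077, with contact expected near 0.070.

{"name": "arm_command", "arguments": {
  "targets": [
    [-1,0,0,0.003,0,0,0],
    [-1,0,0,0.002,0,0,0],
    [-1,0,0,0.001,0,0,0],
    [-1,0,0,0,0,0,0],
    [-1,0,0,0,0,0,0]
  ]
}}

```text
t: 62.07
eef_pos: [0.4884, 0.2756, 0.071]
tool_rot: [-0.0, 0.707, 0.707, -0.0]
wrist_force: [0.7, 0.2, -3.1]
width: 0.0409
gripper_force: 30.0
```

{"name": "arm_command", "arguments": {
  "targets": [
    [-1,0,0,0.0005,0,0,0],
    [-1,0,0,0,0,0,0],
    [-1,0,0,0,0,0,0]
  ]
}}

```text
t: 62.32
eef_pos: [0.4885, 0.2757, 0.0707]
tool_rot: [0.0, 0.707, 0.707, 0.0]
wrist_force: [0.7, 0.1, -2.4]
width: 0.0403
gripper_force: 30.0
```

{"name": "arm_command", "arguments": {
  "targets": [
    [-1,0,0,0.0008,0,0,0],
    [-1,0,0,0,0,0,0],
    [-1,0,0,0,0,0,0]
  ]
}}

```text
t: 62.57
eef_pos: [0.4886, 0.2758, 0.07]
tool_rot: [0.0, 0.707, 0.707, 0.0]
wrist_force: [-0.1, 0.5, -0.1]
width: 0.0408
gripper_force: 30.0
```

{"name": "arm_command", "arguments": {
  "targets": [
    [1,0,0,0,0,0,0],
    [1,0,0,0,0,0,0],
    [1,0,0,0,0,0,0],
    [1,0,0,0,0,0,0],
    [1,0,0,0,0,0,0]
  ]
}}

```text
t: 62.98
eef_pos: [0.4885, 0.2757, 0.0699]
tool_rot: [0.0, 0.707, 0.707, 0.0]
wrist_force: [0.1, 0.1, 0.2]
width: 0.0711
gripper_force: 0.0
```

{"name": "arm_command", "arguments": {
  "targets": [
    [1,0,0,0,0,0,0],
    [1,0,0,0,0,0,0],
    [1,0,0,-0.02,0,0,0],
    [1,0,0,-0.04,0,0,0],
    [1,0,0,-0.04,0,0,0]
  ]
}}

```text
t: 63.4
eef_pos: [0.4874, 0.2751, 0.1699]
tool_rot: [-0.0, 0.707, 0.707, -0.002]
wrist_force: [-0.2, 1.6, -0.1]
width: 0.091
gripper_force: 0.0
```

{"name": "arm_command", "arguments": {
  "targets": [
    [1,0,0,-0.04,0,0,0],
    [1,0,0,-0.04,0,0,0],
    [1,0,0,-0.04,0,0,0],
    [1,0.01,0.01,-0.01,0,0,0],
    [1,0,0,0,0,0,0]
  ]
}}

```text
t: 63.82
eef_pos: [0.5008, 0.2872, 0.304]
tool_rot: [0.001, 0.707, 0.707, 0.003]
wrist_force: [-0.6, 0.5, 0.1]
width: 0.0912
gripper_force: 0.0
```

{"name": "arm_command", "arguments": {
  "targets": [
    [1,0,0,0,0,0,0],
    [1,0,0,0,0,0,0],
    [1,0,0,0,0,0,0]
  ]
}}

```text
t: 64.07
eef_pos: [0.4975, 0.285, 0.298]
tool_rot: [-0.0, 0.707, 0.707, -0.001]
wrist_force: [0.5, -0.1, -1.0]
width: 0.0911
gripper_force: 0.0
```

```bash
python3 - <<'E'
from h import *
c=read_camera("wrist");save(c,"w_end");P=cloud(c);print(sense()["eef_pos"])
print("drop body",rect(P,sel(P,.45,.53,.375,.45,.05,.08)))
print("drop top",rect(P,sel(P,.45,.53,.375,.45,.08,.12)))
print("jar top",rect(P,sel(P,.45,.53,.305,.37,.06,.08)))
print("mul handle",rect(P,sel(P,.45,.53,.24,.305,.07,.12)))
print("mag inside z",rect(P,sel(P,.59,.69,.315,.362,.015,.06)))
c=read_camera("top");P=cloud(c);print("panel",rect(P,sel(P,.53,.68,-.36,-.23,.1035,.12)))
E
```

```text
[0.49759394 0.28509322 0.29813535]
drop body (478, array([490.3, 405.9]), array([31. , 32.5]), 0.6, np.float64(0.063), 'mid', array([490.6, 405.3]))
drop top (152, array([490. , 405.2]), array([13.1, 12.9]), 88.8, np.float64(0.098), 'mid', array([490. , 405.2]))
jar top (1045, array([489.4, 335.8]), array([43.2, 42.9]), 88.7, np.float64(0.067), 'mid', array([489.5, 336. ]))
mul handle (958, array([489.4, 276.5]), array([41.2, 40. ]), 89.4, np.float64(0.096), 'mid', array([489.4, 277.2]))
mag inside z (2633, array([639.4, 338.8]), array([45.4, 97.7]), 89.9, np.float64(0.031), 'mid', array([639.5, 338.9]))
panel (530, array([ 606.1, -293.3]), array([119.2, 138.1]), 88.6, np.float64(0.108), 'mid', array([ 604. , -287.3]))
```

View pics/w_end.png

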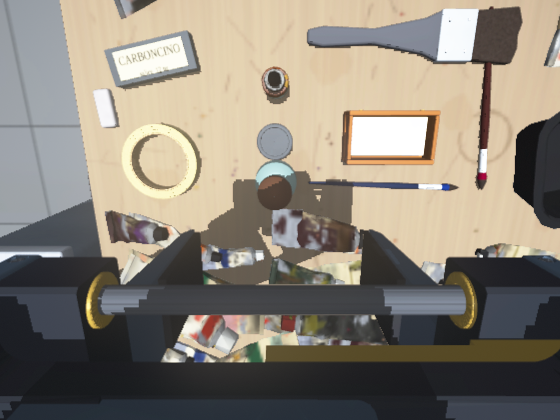

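The picture shows the dropper (275,82), jar (275,141) and muller (275,185) upright within about 2 mm of where they started. The two remaining panels have dropped inside the magazine (top at z≈0.031), and the tape roll and charcoal box are untouched. I'm handing it in.

```bash
python3 -c "from h import *; print(hand_in())"
```

```text
the job is handed in; nothing more can be done
None
```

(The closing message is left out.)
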